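# Put three framed miniatures back in their own packing trays

### The job

Three small framed pictures lie in one another's packing trays: put each into the tray of its own shape (round in round, square in square, oblong in oblong), face up, flat, in the middle and squared up with its tray, using the free grey felt pad to park a frame (set down and let go) on the way. The frames are glazed: set them down gently without letting go in the air, never on the bare bench, and never against or on one another. Leave the tape roll, the glue bottle and the hammer where they are.

Things in the scene. Friction and masses are not known exactly. Their poses are not given: they have to be found in the camera images.
- round_frame: light wooden box frame, 26 mm high, solid, with paper mount and a small painting on its top side; loose, about 60 to 130 g; at the start it lies face up in the square tray. Round, 60 mm across. Origin: centre of its underside, z up.
- square_frame: light wooden box frame, 26 mm high, solid, with paper mount and a small painting on its top side; loose, about 60 to 130 g; at the start it lies face up in the oblong tray. 60 x 60 mm. Origin: centre of its underside; x and y along its sides, z up.
- long_frame: light wooden box frame, 26 mm high, solid, with paper mount and a small painting on its top side; loose, about 60 to 130 g; at the start it lies face up in the round tray. Oblong, 84 mm (x) by 44 mm (y). Origin: centre of its underside, x along its length, z up. It is to lie along the oblong tray, either way round.
- round_tray: Home of the round frame: round tray fixed to the bench; plywood with a grey felt floor 6 mm above the bench and a 4 mm wide rim whose top is 10 mm above the bench; 112 mm across outside, 104 mm inside. Origin: centre of its underside, at bench height.
- square_tray: Home of the square frame: square tray fixed to the bench; plywood with a grey felt floor 6 mm above the bench and a 4 mm wide rim whose top is 10 mm above the bench; 108 x 108 mm outside, 100 x 100 mm inside. Origin: centre of its underside, at bench height; x and y along its sides.
- long_tray: Home of the oblong frame: oblong tray fixed to the bench; plywood with a grey felt floor 6 mm above the bench and a 4 mm wide rim whose top is 10 mm above the bench; 128 mm (x) by 88 mm (y) outside, 120 x 80 mm inside. Origin: centre of its underside, at bench height; x along its length.
- felt_pad: The free spot: flat grey felt pad, firm and without a rim, fixed to the bench, 130 x 130 mm, 6 mm thick, empty at the start. Origin: centre of its underside, at bench height; x and y along its sides.
- tape_roll: Bystander among the trays: cardboard-brown roll of tape lying flat, 76 mm across, 24 mm high, loose. Origin: centre of its underside.
- glue_bottle: Bystander among the trays: white glue bottle standing upright, 48 mm across, 100 mm high, loose. Origin: centre of its underside.
- tack_hammer: Bystander among the trays: small hammer lying along its x, about 200 mm long, loose. Origin: under the middle of its length, at bench height.

How it is judged (in metres and radians):
On the way:
1. a frame is parked on the felt pad: lying flat, its centre within 40 mm of the pad's centre, let go and at rest (((horizontal distance between round_frame and felt_pad below 0.04 m and height (world z) of round_frame below 0.01 m and angle between round_frame's own z axis and vertical below 0.08 rad and linear speed of round_frame below 0.02 m/s and contact force between the fingers and round_frame below 0.2 N) or (horizontal distance between square_frame and felt_pad below 0.04 m and height (world z) of square_frame below 0.01 m and angle between square_frame's own z axis and vertical below 0.08 rad and linear speed of square_frame below 0.02 m/s and contact force between the fingers and square_frame below 0.2 N) or (horizontal distance between long_frame and felt_pad below 0.04 m and height (world z) of long_frame below 0.01 m and angle between long_frame's own z axis and vertical below 0.08 rad and linear speed of long_frame below 0.02 m/s and contact force between the fingers and long_frame below 0.2 N))), for 0.2 s.
At the end, for the whole second after the job is handed in: Each frame lies flat, released and at rest on the floor of the tray of its own shape, its centre within 14 mm of the tray's centre; the oblong frame along its tray and the square frame in line with its tray's sides, both within 15 degrees (horizontal distance between round_frame and round_tray below 0.014 m and height (world z) of each of round_frame, square_frame, long_frame below 0.01 m and angle between each of round_frame, square_frame, long_frame's own z axis and vertical below 0.08 rad and linear speed of each of round_frame, square_frame, long_frame below 0.02 m/s and contact force between the fingers and round_frame below 0.2 N and horizontal distance between square_frame and square_tray below 0.014 m and contact force between the fingers and square_frame below 0.2 N and horizontal distance between long_frame and long_tray below 0.014 m and contact force between the fingers and long_frame below 0.2 N and angle between the x axis of long_frame and the x axis of long_tray, either way round below 0.26 rad and (angle between the x axis of square_frame and the x axis of square_tray, either way round below 0.26 rad or angle between the x axis of square_frame and the y axis of square_tray, either way round below 0.26 rad)); the robot touches nothing.
It fails at once if a frame touches the bare bench (its underside's centre lower than 3 mm above the bench) (height (world z) of any of round_frame, square_frame, long_frame below 0.003 m).
It fails at once if a frame is let go in the air, with its underside more than 20 mm above the bench ((height (world z) of round_frame above 0.02 m and contact force between each of the arm, the fingers and round_frame below 0.02 N) or (height (world z) of square_frame above 0.02 m and contact force between each of the arm, the fingers and square_frame below 0.02 N) or (height (world z) of long_frame above 0.02 m and contact force between each of the arm, the fingers and long_frame below 0.02 N)).
It fails at once if two frames are pushed against or laid on one another (over 0.3 N) (contact force between round_frame and square_frame above 0.3 N or contact force between any of round_frame, square_frame and long_frame above 0.3 N).
It fails at once if the tape roll, glue bottle or hammer is moved more than 20 mm, or the bottle tipped over (distance of any of tape_roll, glue_bottle, tack_hammer from where it was at the start of the episode above 0.02 m or angle between glue_bottle's own z axis and vertical above 0.5 rad).
It also fails if it takes over 122 s, if anything falls off the work surface, if the arm or the gripper's body presses on something with over 40 N, if the wrist force passes 120 N, or if a joint passes its speed limit or range.

### The arm

A 7-joint arm with a two-finger parallel gripper is mounted at the origin on the work surface. World frame = base frame: x ahead of the robot, y to its left, z up, the work surface at z = 0. Lengths are in mm, angles in rad, forces in N, time in s.
With the tool pointing down it reaches from about 425 to 825 mm from the base axis. Payload 3.6 kg.
Tool frame: the origin (TCP) lies midway between the tips of the shut fingers; the grasp point (between the pads) lies 19 mm behind it; z points along the fingers, y is the direction in which the jaws open and shut (so a half turn about z gives the same grasp; the last joint's range is limited). The gripper opens to 85 mm and grips with 20 to 120 N. Pads are 22 mm wide; open, the fingers measure 114 mm over their backs; the gripper's body (76 mm by 85 mm) begins 54 mm behind the grasp point. The pads swing forward as they close: fully open they stand 13 mm farther back than shut.
Start: joints at [1.216, 0.615, -0.013, 1.423, 0.008, 1.103, -0.04], TCP at [209.285, -615.355, 231.297] pointing down, gripper open.
Joint ranges: [-3.12, 3.12], [-0.3, 2.06], [-1.34, 1.32], [0.26, 2.42], [-1.36, 4.5], [0.01, 1.98], [-2.84, 2.84]. Speed limits (rad/s): [2.79, 2.79, 3.14, 3.14, 3.14, 3.14, 3.14].

### API

Orientations are given as [roll, pitch, yaw] about the fixed x, y, z axes, in that order (R = Rz(yaw) Ry(pitch) Rx(roll)).
In Python, from workcell import get_state, grab_frame, camera_params, hand_in, cut_out, landmark_of gives the robot as it stands.
- The arm moves only by the tool drive_tool, never from a script. Its argument "increments" is a list of rows, each an object of numbers: "tx", "ty", "tz": the shift along the tool's x, y, z in m; "rx", "ry", "rz": the turn, a rotation vector about the tool's x, y, z in rad; "gripper": the finger opening in m, from 0 to 0.0854. In form: [{"tx": .., "ty": .., "tz": .., "rx": .., "ry": .., "rz": .., "gripper": ..}, ...]. A call has exactly 10 rows; each row is the pose to reach, as a shift and turn from the pose commanded when the call began, along the tool's axes at that moment; what a row does not reach only later rows make up. A row lasts 1/10 s, in which the tool goes at most 50 mm and 8.59 degrees, less where a joint would pass 70% of its speed; a pose out of reach is approached as far as the arm can. A call with a gripper value outside its range is refused whole. The fingers move at their own pace and stop on an object; the grip force is fixed at half the most. Time passes only in rows, so rows that repeat a pose let the fingers close, or fill a call up. It gives the time, the measured TCP pose, the force and the opening at its end, in the units of the state.
- get_state(): the state, without advancing time (a new reading comes with each control period).
- grab_frame(name): name is "scene" or "top" or "wrist"; returns the picture (400x640x3 uint8, red, green, blue); there is no depth.
- camera_params(name): a dict with "fx", "fy", "cx", "cy" (pixels), "k1" (the pictures are not rectified: a ray, as slopes to the right and down, at radius r is drawn at 1 + k1 r^2 times it, then the intrinsics apply), "pose" (4x4, takes a point from camera to world coordinates); the wrist camera has in their place "mount" (4x4, takes a point from camera to tool coordinates, whose origin is the TCP and whose axes are the flange's). Camera axes: x right, y down, z forward; pixel columns grow to the right and rows downward; lengths in mm; the calibration is good to about 2 mm. A picture is of the moment at which its call begins: read the wrist's pose just before it. camera_params takes no time and is no camera call.
- hand_in(): hands the job in, once; it reports no verdict.
Trained networks look in the newest picture that a camera, given by its name, has taken for a name from the list of things; names that differ only in an ending like _2 or _b are one class to them, and where a whole thing is asked for, a point or a joint stands for the part that bears it (a point fixed in the world has none). Each returns a list of dicts, best first, with "score" (0 to 1); they miss things now and then, are a little off and sometimes report something else, mostly with a low value. They report only what shows in the picture. A call takes as long as a camera call.
- cut_out(thing, camera): "region" (400x640 bool, what is visible of it).
- landmark_of(thing, camera): "at" ([x, y, z] in mm, in world coordinates, good to about 4 mm: a listed point, or the origin of a listed thing).
The state is a dict: "t": time; "qpos": joint angles; "dq": joint speeds; "effort": joint torques, N m; "ee_pos": TCP position; "orientation": TCP orientation; "force": force on the tool from outside, world axes, zero at the start; "wrist_torque": the same for the moment, N m; "opening": finger opening in mm.
Only numpy, scipy, OpenCV 4.12 (cv2) and the standard library are available. Lean on these libraries where they do the work, as an engineer would, in place of code of your own. Each camera call takes 0.05 s, during which the arm holds its last target.

## Working session

There is one attempt and no reset: what is moved stays moved. The work goes in short steps, Python scripts to look and compute and a tool call to move; the robot and the scene stay as the last step left them, time stands still between calls to the robot, and variables do not carry over. Pictures are saved under pics/ and viewed, and the job is handed in when it is done.

Besides the shell and the picture viewer there is one more tool, called after "Emit:" by a JSON object that holds its "api" and its "payload". drive_tool: Moves the arm, as the interface text tells. Its arguments: {"type":"object","properties":{"increments":{"type":"array","items":{"type":"object","properties":{"tx":{"type":"number"},"ty":{"type":"number"},"tz":{"type":"number"},"rx":{"type":"number"},"ry":{"type":"number"},"rz":{"type":"number"},"gripper":{"type":"number"}}}}},"required":["increments"]}

```bash
mkdir -p pics; ls; python3 - <<'E'
from workcell import *
import cv2
print(get_state())
for c in ["scene","top","wrist"]:
    p=camera_params(c); print(c,p)
for c in ["top","scene"]:
    im=grab_frame(c); cv2.imwrite(f"pics/{c}0.png",im[:,:,::-1])
for n in ["round_frame","square_frame","long_frame","round_tray","square_tray","long_tray","felt_pad","tape_roll","glue_bottle","tack_hammer"]:
    for c in ["top","scene"]:
        r=landmark_of(n,c); print(n,c,[(round(x["score"],2),[round(float(v)) for v in x["at"]]) for x in r[:2]])
E
```

```text
pics
{'t': 0.0, 'qpos': array([ 1.21649305,  0.61593336, -0.01261559,  1.42490222,  0.00809299,
        1.10340045, -0.04038975]), 'dq': array([ 0.00026322,  0.00013125,  0.00104658, -0.00127987, -0.00130807,
        0.00033517, -0.0014292 ]), 'effort': array([ 2.25058711e-04, -4.69204795e+01,  2.58897096e-01, -1.71032345e+01,
        9.85208462e-03,  9.78551398e-03, -9.15689668e-06]), 'ee_pos': array([ 209.03990026, -614.6596027 ,  230.12787008]), 'orientation': array([-3.13899948e+00,  3.20600348e-05,  3.27876303e-01]), 'force': array([ 0.14454504, -1.08030623,  0.37707718]), 'wrist_torque': array([ 0.02064803, -0.04393185, -0.05056492]), 'opening': 85.75693079269503}
scene {'fx': 391.53490576629486, 'fy': 391.53490576629486, 'cx': 322.5583120119576, 'cy': 197.43412761816427, 'k1': 0.029910330644096053, 'pose': array([[ 9.34518764e-02,  7.32678689e-01, -6.74128093e-01,
         1.02931103e+03],
       [ 9.95460893e-01, -8.10078649e-02,  4.99533433e-02,
        -4.27040373e+01],
       [-1.80099274e-02, -6.75736387e-01, -7.36923319e-01,
         5.70449617e+02],
       [ 0.00000000e
[... 1271 characters left out ...]
 []
long_frame scene [(0.66, [419, -156, 9])]
round_tray top [(0.7, [605, 245, 3]), (0.64, [420, -154, -5])]
round_tray scene [(0.9, [425, -158, -2])]
square_tray top [(0.74, [617, -269, -1])]
square_tray scene [(0.69, [618, -263, 3])]
long_tray top []
long_tray scene [(0.77, [429, 218, 2]), (0.28, [432, 10, 7])]
felt_pad top [(0.7, [605, 242, 1]), (0.49, [438, 15, -2])]
felt_pad scene [(0.94, [606, 247, 2])]
tape_roll top [(0.73, [438, 16, -2])]
tape_roll scene [(0.46, [421, -158, 10])]
glue_bottle top [(0.59, [527, 21, -2])]
glue_bottle scene [(0.8, [528, 24, 0]), (0.6, [617, -262, 2])]
tack_hammer top [(0.75, [692, 5, -2]), (0.27, [423, -156, 8])]
tack_hammer scene [(0.71, [688, -2, -1])]
```

View pics/top0.png

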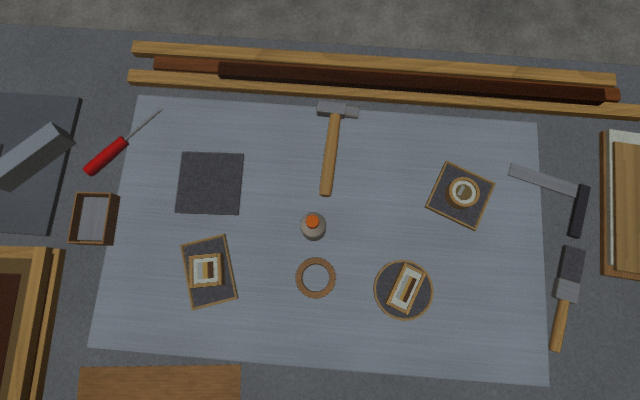

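View pics/scene0.png

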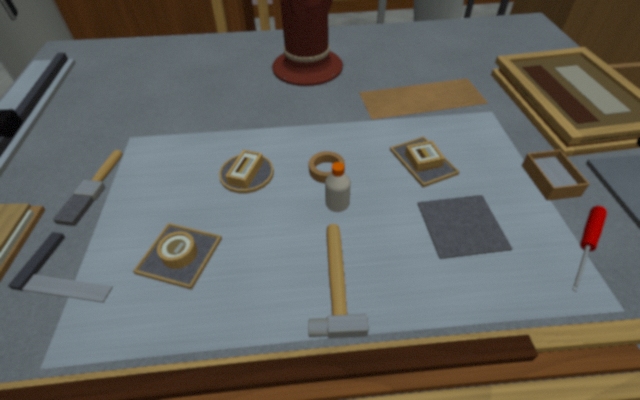

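```bash
cat > h.py <<'E'
from workcell import *
import numpy as np, cv2
from scipy.optimize import minimize
from scipy.spatial.transform import Rotation as R
def outline(kind,a,b):
    if kind=='c':
        t=np.linspace(0,2*np.pi,48,endpoint=False); return np.c_[a/2*np.cos(t),a/2*np.sin(t)]
    return np.array([[a,b],[-a,b],[-a,-b],[a,-b]])/2.
M={'round_frame':('c',60,60,6,32),'square_frame':('r',60,60,6,32),'long_frame':('r',84,44,6,32),
'round_tray':('c',112,112,0,10),'square_tray':('r',108,108,0,10),'long_tray':('r',128,88,0,10),'felt_pad':('r',130,130,0,6),
'tape_roll':('c',76,76,0,24),'glue_bottle':('c',48,48,0,100)}
def campose(c,st=None):
    p=camera_params(c)
    if c!='wrist': return p,np.array(p['pose'])
    st=st or get_state(); T=np.eye(4); T[:3,:3]=R.from_euler('xyz',st['orientation']).as_matrix(); T[:3,3]=st['ee_pos']
    return p,T@p['mount']
def proj(p,T,X):
    Y=(np.c_[X,np.ones(len(X))]@np.linalg.inv(T).T)[:,:3]; s=Y[:,:2]/Y[:,2:]
    s=s*(1+p['k1']*(s**2).sum(1,keepdims=True)); return s*[p['fx'],p['fy']]+[p['cx'],p['cy']]
def hull(name,q,p,T,dz=0):
    k,a,b,z0,z1=M[name]; o=outline(k,a,b); c,s=np.cos(q[2]),np.sin(q[2])
    o=o@np.array([[c,s],[-s,c]])+q[:2]; n=len(o)
    if k=='r': # densify edges
        o=np.concatenate([o[i]+np.linspace(0,1,8,endpoint=False)[:,None]*(o[(i+1)%4]-o[i]) for i in range(4)])
        n=len(o)
    P=proj(p,T,np.r_[np.c_[o,np.full(n,z0+dz)],np.c_[o,np.full(n,z1+dz)]])
    return cv2.convexHull(P.astype(np.float32))[:,0]
def iou_cost(name,q,views,dz=0):
    tot=0
    for p,T,reg in views:
        h=hull(name,q,p,T,dz); m=np.zeros(reg.shape,np.uint8)
        # subpixel supersampled fill
        S=4; x0=np.floor(reg_box[id(reg)][:2]).astype(int); w,hh=reg_box[id(reg)][2:]
        m=np.zeros((hh*S,w*S),np.uint8)
        cv2.fillPoly(m,[np.round(((h-x0+0.5)*S-0.5)*16).astype(np.int32)],1,shift=4)
        m=cv2.resize(m.astype(np.float32),(w,hh),interpolation=cv2.INTER_AREA)
        r=reg[x0[1]:x0[1]+hh,x0[0]:x0[0]+w].astype(np.float32)
        tot+=np.abs(m-r).sum()/max(r.sum(),1)
    return tot/len(views)
reg_box={}
def prep(reg,fill=True):
    u=reg.astype(np.uint8); c,_=cv2.findContours(u,cv2.RETR_EXTERNAL,cv2.CHAIN_APPROX_NONE)
    c=max(c,key=cv2.contourArea); r=np.zeros_like(u); cv2.drawContours(r,[c],-1,1,-1)
    x,y,w,h=cv2.boundingRect(c); x0=max(x-20,0);y0=max(y-20,0)
    r=r.astype(bool); reg_box[id(r)]=(x0,y0,min(w+40,640-x0),min(h+40,400-y0)); keep.append(r); return r
keep=[]
def fit(name,q0,views,dz=0,yaws=12):
    best=None; sym=np.pi/2 if M[name][1]==M[name][2] else np.pi
    ys=[0] if M[name][0]=='c' else np.arange(yaws)*sym/yaws
    f=lambda v:iou_cost(name,[v[0]*10,v[1]*10,v[2]*.3],views,dz)
    g=sorted((f([q0[0]/10,q0[1]/10,y/.3]),y) for y in ys)[:2]
    for _,y in g:
        s=np.array([q0[0]/10,q0[1]/10,y/.3])
        sim=np.array([s,s+[.8,0,0],s+[0,.8,0],s+[0,0,.5]])
        r=minimize(f,s,method='Nelder-Mead',options=dict(initial_simplex=sim,xatol=.005,fatol=1e-4))
        if best is None or r.fun<best[0]: best=(r.fun,r.x*[10,10,.3])
    return best
E
python3 - <<'E'
from h import *
G={'round_frame':(618,-265),'square_frame':(425,217),'long_frame':(421,-156),'round_tray':(423,-156),'square_tray':(617,-266),'long_tray':(429,218),'felt_pad':(606,245)}
ims={c:grab_frame(c) for c in ('top','scene')}
ov={c:cv2.resize(ims[c],None,fx=1,fy=1).copy() for c in ims}
for n,g in G.items():
    vs={}
    for c in ('top','scene'):
        p,T=campose(c); rs=cut_out(n,c)
        px=proj(p,T,np.array([[g[0],g[1],10.]]))[0]
        for r in rs:
            ii=np.argwhere(r['region']); 
            if len(ii) and np.hypot(*(ii.mean(0)[::-1]-px))<14: vs[c]=(p,T,prep(r['region'])); break
    for key in (list(vs),)+tuple([c] for c in vs):
        if not key: continue
        f,q=fit(n,g,[vs[c] for c in key]); print(n,key,round(f,3),np.round(q[:2],1),round(np.degrees(q[2]),1))
        if len(key)==len(vs):
            for c in ov:
                p,T=campose(c); cv2.polylines(ov[c],[np.round(hull(n,q,p,T)*8).astype(int)],True,(255,0,0),1,shift=3)
o=np.vstack([ov['top'][130:330,130:530],ov['scene'][110:310,120:520]])
cv2.imwrite('pics/ov0.png',cv2.resize(o,None,fx=1.5,fy=1.5)[:,:,::-1])
E
```

```text
round_frame ['top', 'scene'] 0.047 [ 616.3 -263.9] 8.8
round_frame ['top'] 0.045 [ 615.5 -264. ] 8.5
round_frame ['scene'] 0.031 [ 617.4 -263.5] 4.8
square_frame ['top', 'scene'] 0.085 [428.1 216.4] 9.4
square_frame ['top'] 0.072 [427.3 217.4] 11.1
square_frame ['scene'] 0.079 [430.1 216. ] 7.3
long_frame ['top', 'scene'] 0.042 [ 424.3 -156.6] 157.8
long_frame ['top'] 0.044 [ 423.9 -156.7] 158.5
long_frame ['scene'] 0.038 [ 424.3 -156.3] 157.9
round_tray ['top', 'scene'] 0.987 [ 422.3 -156.3] 1.7
round_tray ['top'] 0.785 [ 421.6 -155.9] 6.2
round_tray ['scene'] 1.17 [ 423.4 -156.2] 3.6
square_tray ['top', 'scene'] 0.04 [ 616.  -264.7] 68.2
square_tray ['top'] 0.034 [ 615.7 -264.7] 67.9
square_tray ['scene'] 0.043 [ 616.7 -265. ] 68.4
long_tray ['top', 'scene'] 0.465 [427.4 217.5] 18.9
long_tray ['top'] 0.037 [426.6 218.4] 19.4
long_tray ['scene'] 0.888 [427.9 217.3] 19.4
felt_pad ['top', 'scene'] 0.049 [603.5 241.7] 2.0
felt_pad ['top'] 0.048 [603.1 242.2] 2.0
felt_pad ['scene'] 0.047 [603.8 242. ] 2.5
```

View pics/ov0.png

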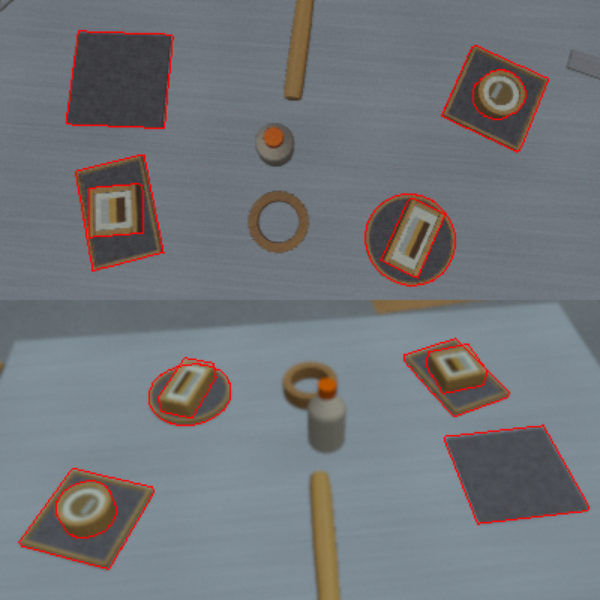

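```bash
cat >> h.py <<'E'
import json
def inc(tx,ty,tz,yawdeg):
    "increment from commanded pose in cmd.json to target (mm,deg); saves target"
    c=json.load(open('cmd.json')); y=np.radians(c[3]); d=np.array([tx-c[0],ty-c[1]])
    a=d@[np.cos(y),np.sin(y)]; b=d@[np.sin(y),-np.cos(y)]; r=-np.radians(yawdeg-c[3])
    print('total tx %.4f ty %.4f tz %.4f rz %.4f'%(a/1e3,b/1e3,(c[2]-tz)/1e3,r),'dist %.0f'%np.hypot(*d))
def done(tx,ty,tz,rz):
    "record increments actually written (m, rad)"
    c=json.load(open('cmd.json')); y=np.radians(c[3])
    c[0]+=1e3*(tx*np.cos(y)+ty*np.sin(y)); c[1]+=1e3*(tx*np.sin(y)-ty*np.cos(y)); c[2]-=tz*1e3; c[3]-=np.degrees(rz)
    json.dump(c,open('cmd.json','w')); s=get_state(); print('cmd',np.round(c,1),'meas',np.round(s['ee_pos'],1),'yaw',round(np.degrees(s['orientation'][2]),1),'op',round(s['opening'],1),'t',round(s['t'],2),'F',np.round(s['force'],1))
E
python3 - <<'E'
import json,math
json.dump([209.285,-615.355,231.297,math.degrees(.328)],open('cmd.json','w'))
from h import *
inc(424,-156.5,150,-22)
E
```

```text
total tx 0.3511 ty -0.3652 tz 0.0813 rz 0.7120 dist 507
```

Emit:
{"api": "drive_tool", "payload": {"increments": [{"tx": 0.02,"ty": -0.02,"tz": 0.004,"rz": 0.04,"gripper": 0.07},{"tx": 0.05,"ty": -0.052,"tz": 0.01,"rz": 0.1,"gripper": 0.07},{"tx": 0.08,"ty": -0.083,"tz": 0.018,"rz": 0.16,"gripper": 0.07},{"tx": 0.11,"ty": -0.115,"tz": 0.025,"rz": 0.22,"gripper": 0.07},{"tx": 0.14,"ty": -0.146,"tz": 0.032,"rz": 0.28,"gripper": 0.07},{"tx": 0.17,"ty": -0.177,"tz": 0.04,"rz": 0.34,"gripper": 0.07},{"tx": 0.2,"ty": -0.208,"tz": 0.046,"rz": 0.4,"gripper": 0.07},{"tx": 0.23,"ty": -0.24,"tz": 0.053,"rz": 0.46,"gripper": 0.07},{"tx": 0.26,"ty": -0.27,"tz": 0.06,"rz": 0.52,"gripper": 0.07},{"tx": 0.28,"ty": -0.29,"tz": 0.065,"rz": 0.56,"gripper": 0.07}]}}

```text
$.increments[0]: bad value
```

```bash
python3 - <<'E'
from h import *
done(.28,-.29,.065,.56)
inc(424,-156.5,150,-22)
E
```

```text
cmd [ 380.9 -250.6  166.3  -13.3] meas [ 209.3 -615.4  231.3] yaw 18.8 op 85.4 t 1.9 F [ 0.5 -0.9 -0. ]
total tx 0.0203 ty -0.1015 tz 0.0163 rz 0.1520 dist 103
```

Emit:
{"api": "drive_tool", "payload": {"increments": [{"tx": 0.02,"ty": -0.02,"tz": 0.004,"rx": 0,"ry": 0,"rz": 0.04,"gripper": 0.07},{"tx": 0.05,"ty": -0.052,"tz": 0.01,"rx": 0,"ry": 0,"rz": 0.1,"gripper": 0.07},{"tx": 0.08,"ty": -0.083,"tz": 0.018,"rx": 0,"ry": 0,"rz": 0.16,"gripper": 0.07},{"tx": 0.11,"ty": -0.115,"tz": 0.025,"rx": 0,"ry": 0,"rz": 0.22,"gripper": 0.07},{"tx": 0.14,"ty": -0.146,"tz": 0.032,"rx": 0,"ry": 0,"rz": 0.28,"gripper": 0.07},{"tx": 0.17,"ty": -0.177,"tz": 0.04,"rx": 0,"ry": 0,"rz": 0.34,"gripper": 0.07},{"tx": 0.2,"ty": -0.208,"tz": 0.046,"rx": 0,"ry": 0,"rz": 0.4,"gripper": 0.07},{"tx": 0.23,"ty": -0.24,"tz": 0.053,"rx": 0,"ry": 0,"rz": 0.46,"gripper": 0.07},{"tx": 0.26,"ty": -0.27,"tz": 0.06,"rx": 0,"ry": 0,"rz": 0.52,"gripper": 0.07},{"tx": 0.28,"ty": -0.29,"tz": 0.065,"rx": 0,"ry": 0,"rz": 0.56,"gripper": 0.07}]}}

```text
t: 2.9
ee_pos: [382.4, -247.4, 166.2]
orientation: [-3.14, -0.0, -0.23]
force: [-0.1, -0.1, 0.3]
opening: 69.8
```

Emit:
{"api": "drive_tool", "payload": {"increments": [{"tx": 0.005,"ty": -0.025,"tz": 0.004,"rx": 0,"ry": 0,"rz": 0.04,"gripper": 0.07},{"tx": 0.01,"ty": -0.05,"tz": 0.008,"rx": 0,"ry": 0,"rz": 0.08,"gripper": 0.07},{"tx": 0.015,"ty": -0.075,"tz": 0.012,"rx": 0,"ry": 0,"rz": 0.12,"gripper": 0.07},{"tx": 0.018,"ty": -0.092,"tz": 0.015,"rx": 0,"ry": 0,"rz": 0.14,"gripper": 0.07},{"tx": 0.02,"ty": -0.101,"tz": 0.016,"rx": 0,"ry": 0,"rz": 0.152,"gripper": 0.07},{"tx": 0.02,"ty": -0.101,"tz": 0.016,"rx": 0,"ry": 0,"rz": 0.152,"gripper": 0.07},{"tx": 0.02,"ty": -0.101,"tz": 0.016,"rx": 0,"ry": 0,"rz": 0.152,"gripper": 0.07},{"tx": 0.02,"ty": -0.101,"tz": 0.016,"rx": 0,"ry": 0,"rz": 0.152,"gripper": 0.07},{"tx": 0.02,"ty": -0.101,"tz": 0.016,"rx": 0,"ry": 0,"rz": 0.152,"gripper": 0.07},{"tx": 0.02,"ty": -0.101,"tz": 0.016,"rx": 0,"ry": 0,"rz": 0.152,"gripper": 0.07}]}}

```text
t: 3.9
ee_pos: [423.4, -157.7, 150.4]
orientation: [3.141, -0.0, -0.386]
force: [-0.4, 0.5, 0.0]
opening: 70.0
```

```bash
python3 - <<'E'
from h import *
done(.02,-.101,.016,.152)
st=get_state(); im=grab_frame('wrist'); p,T=campose('wrist',st)
ov=im.copy()
for n,q in {'long_frame':(424.3,-156.6,np.radians(158)),'round_tray':(422.3,-156.3,0)}.items():
    cv2.polylines(ov,[np.round(hull(n,q,p,T)*8).astype(int)],True,(255,0,0),1,shift=3)
rs=cut_out('long_frame','wrist')
for r in rs[:1]:
    print(r['score'],fit('long_frame',(424,-156),[(p,T,prep(r['region']))]))
    c,_=cv2.findContours(r['region'].astype(np.uint8),0,1); cv2.drawContours(ov,c,-1,(0,255,0),1)
cv2.imwrite('pics/w1.png',ov[:,:,::-1])
E
```

```text
cmd [ 423.6 -156.9  150.3  -22. ] meas [ 423.4 -157.7  150.4] yaw -22.1 op 70.0 t 3.9 F [-0.4  0.5  0. ]
0.66 (np.float64(0.020913993939757347), array([ 425.59588122, -157.54812215,    2.75365835]))
```

View pics/w1.png

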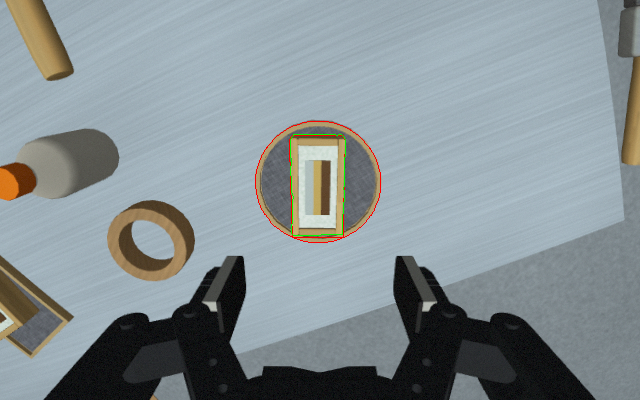

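```bash
python3 - <<'E'
from h import *
inc(425,-156.7,8,-22)
E
```

```text
total tx 0.0012 ty -0.0007 tz 0.1423 rz -0.0000 dist 1
```

Emit:
{"api": "drive_tool", "payload": {"increments": [{"tx": 0.001,"ty": -0.001,"tz": 0.03,"rx": 0,"ry": 0,"rz": 0,"gripper": 0.07},{"tx": 0.001,"ty": -0.001,"tz": 0.06,"rx": 0,"ry": 0,"rz": 0,"gripper": 0.07},{"tx": 0.001,"ty": -0.001,"tz": 0.09,"rx": 0,"ry": 0,"rz": 0,"gripper": 0.07},{"tx": 0.001,"ty": -0.001,"tz": 0.115,"rx": 0,"ry": 0,"rz": 0,"gripper": 0.07},{"tx": 0.001,"ty": -0.001,"tz": 0.13,"rx": 0,"ry": 0,"rz": 0,"gripper": 0.07},{"tx": 0.001,"ty": -0.001,"tz": 0.138,"rx": 0,"ry": 0,"rz": 0,"gripper": 0.07},{"tx": 0.001,"ty": -0.001,"tz": 0.142,"rx": 0,"ry": 0,"rz": 0,"gripper": 0.07},{"tx": 0.001,"ty": -0.001,"tz": 0.142,"rx": 0,"ry": 0,"rz": 0,"gripper": 0.07},{"tx": 0.001,"ty": -0.001,"tz": 0.142,"rx": 0,"ry": 0,"rz": 0,"gripper": 0.07},{"tx": 0.001,"ty": -0.001,"tz": 0.142,"rx": 0,"ry": 0,"rz": 0,"gripper": 0.07}]}}

```text
t: 5.0
ee_pos: [425.5, -156.6, 9.1]
orientation: [-3.141, -0.002, -0.384]
force: [-0.6, 1.5, -0.2]
opening: 70.2
```

```bash
python3 - <<'E'
from h import *
done(.001,-.001,.142,0)
im=grab_frame('wrist');cv2.imwrite('pics/w2.png',im[:,:,::-1])
im=grab_frame('scene');cv2.imwrite('pics/s2.png',cv2.resize(im[100:250,150:350],None,fx=3,fy=3)[:,:,::-1])
E
```

```text
cmd [ 424.9 -156.4    8.3  -22. ] meas [ 425.5 -156.6    9.1] yaw -22.0 op 70.2 t 5.0 F [-0.6  1.5 -0.2]
```

View pics/w2.png

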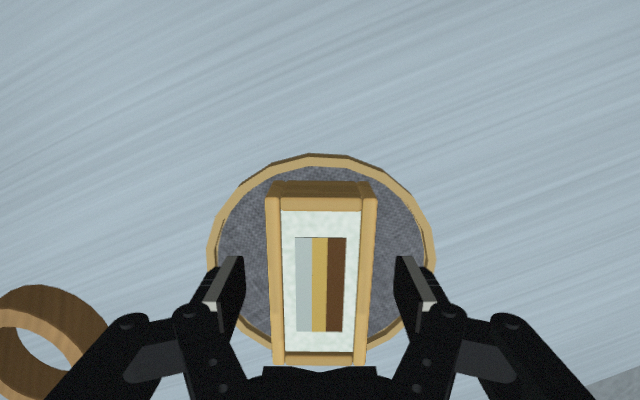

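View pics/s2.png

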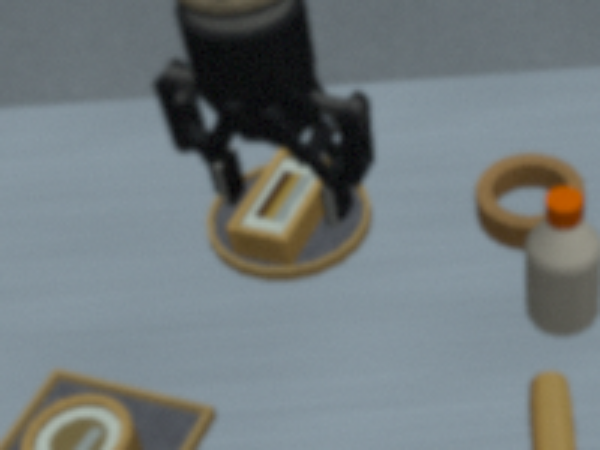

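Emit:
{"api": "drive_tool", "payload": {"increments": [{"tx": 0,"ty": 0,"tz": 0,"rx": 0,"ry": 0,"rz": 0,"gripper": 0.06},{"tx": 0,"ty": 0,"tz": 0,"rx": 0,"ry": 0,"rz": 0,"gripper": 0.05},{"tx": 0,"ty": 0,"tz": 0,"rx": 0,"ry": 0,"rz": 0,"gripper": 0.045},{"tx": 0,"ty": 0,"tz": 0,"rx": 0,"ry": 0,"rz": 0,"gripper": 0.03},{"tx": 0,"ty": 0,"tz": 0,"rx": 0,"ry": 0,"rz": 0,"gripper": 0.03},{"tx": 0,"ty": 0,"tz": 0,"rx": 0,"ry": 0,"rz": 0,"gripper": 0.03},{"tx": 0,"ty": 0,"tz": 0,"rx": 0,"ry": 0,"rz": 0,"gripper": 0.03},{"tx": 0,"ty": 0,"tz": -0.001,"rx": 0,"ry": 0,"rz": 0,"gripper": 0.03},{"tx": 0,"ty": 0,"tz": -0.004,"rx": 0,"ry": 0,"rz": 0,"gripper": 0.03},{"tx": 0,"ty": 0,"tz": -0.01,"rx": 0,"ry": 0,"rz": 0,"gripper": 0.03}]}}

```text
t: 6.1
ee_pos: [424.6, -156.2, 18.2]
orientation: [-3.142, 0.001, -0.384]
force: [-0.2, -0.2, -0.8]
opening: 43.0
```

```bash
python3 - <<'E'
from h import *
done(0,0,-.01,0)
im=grab_frame('wrist');cv2.imwrite('pics/w3.png',im[:,:,::-1])
im=grab_frame('scene');cv2.imwrite('pics/s3.png',cv2.resize(im[100:250,150:350],None,fx=3,fy=3)[:,:,::-1])
E
```

```text
cmd [ 424.9 -156.4   18.3  -22. ] meas [ 424.6 -156.2   18.2] yaw -22.0 op 43.0 t 6.1 F [-0.2 -0.2 -0.8]
```

View pics/w3.png

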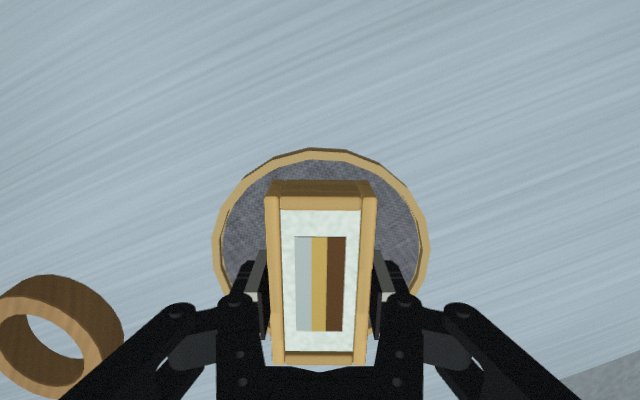

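View pics/s3.png

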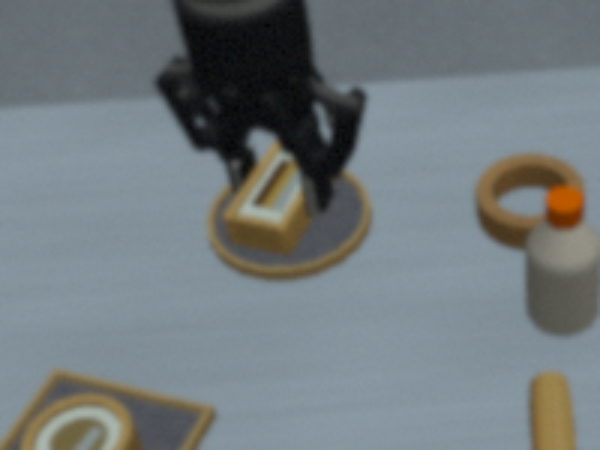

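Emit:
{"api": "drive_tool", "payload": {"increments": [{"tx": 0,"ty": 0,"tz": -0.01,"rx": 0,"ry": 0,"rz": 0,"gripper": 0.03},{"tx": 0,"ty": 0,"tz": -0.025,"rx": 0,"ry": 0,"rz": 0,"gripper": 0.03},{"tx": 0,"ty": 0,"tz": -0.045,"rx": 0,"ry": 0,"rz": 0,"gripper": 0.03},{"tx": 0,"ty": 0,"tz": -0.065,"rx": 0,"ry": 0,"rz": 0,"gripper": 0.03},{"tx": 0,"ty": 0,"tz": -0.085,"rx": 0,"ry": 0,"rz": 0,"gripper": 0.03},{"tx": 0,"ty": 0,"tz": -0.105,"rx": 0,"ry": 0,"rz": 0,"gripper": 0.03},{"tx": 0,"ty": 0,"tz": -0.122,"rx": 0,"ry": 0,"rz": 0,"gripper": 0.03},{"tx": 0,"ty": 0,"tz": -0.135,"rx": 0,"ry": 0,"rz": 0,"gripper": 0.03},{"tx": 0,"ty": 0,"tz": -0.142,"rx": 0,"ry": 0,"rz": 0,"gripper": 0.03},{"tx": 0,"ty": 0,"tz": -0.142,"rx": 0,"ry": 0,"rz": 0,"gripper": 0.03}]}}

```text
t: 7.2
ee_pos: [425.3, -156.5, 161.3]
orientation: [-3.141, -0.002, -0.384]
force: [0.6, -0.1, -0.7]
opening: 42.8
```

```bash
python3 - <<'E'
from h import *
done(0,0,-.142,0)
inc(603.5,242,160,19.4)
E
```

```text
cmd [ 424.9 -156.4  160.3  -22. ] meas [ 425.3 -156.5  161.3] yaw -22.0 op 42.8 t 7.2 F [ 0.6 -0.1 -0.7]
total tx 0.0163 ty -0.4363 tz 0.0003 rz -0.7226 dist 437
```

Emit:
{"api": "drive_tool", "payload": {"increments": [{"tx": 0,"ty": -0.01,"tz": 0,"rx": 0,"ry": 0,"rz": -0.02,"gripper": 0.03},{"tx": 0.001,"ty": -0.03,"tz": 0,"rx": 0,"ry": 0,"rz": -0.05,"gripper": 0.03},{"tx": 0.002,"ty": -0.06,"tz": 0,"rx": 0,"ry": 0,"rz": -0.1,"gripper": 0.03},{"tx": 0.003,"ty": -0.09,"tz": 0,"rx": 0,"ry": 0,"rz": -0.15,"gripper": 0.03},{"tx": 0.005,"ty": -0.125,"tz": 0,"rx": 0,"ry": 0,"rz": -0.21,"gripper": 0.03},{"tx": 0.006,"ty": -0.16,"tz": 0,"rx": 0,"ry": 0,"rz": -0.27,"gripper": 0.03},{"tx": 0.007,"ty": -0.195,"tz": 0,"rx": 0,"ry": 0,"rz": -0.33,"gripper": 0.03},{"tx": 0.008,"ty": -0.23,"tz": 0,"rx": 0,"ry": 0,"rz": -0.39,"gripper": 0.03},{"tx": 0.01,"ty": -0.265,"tz": 0,"rx": 0,"ry": 0,"rz": -0.45,"gripper": 0.03},{"tx": 0.011,"ty": -0.3,"tz": 0,"rx": 0,"ry": 0,"rz": -0.51,"gripper": 0.03}]}}

```text
t: 8.2
ee_pos: [547.2, 119.8, 159.1]
orientation: [-3.141, 0.003, 0.13]
force: [-0.2, -0.4, -1.4]
opening: 43.2
```

```bash
python3 - <<'E'
from h import *
done(.011,-.3,0,-.51)
inc(603.5,242,160,19.4)
E
```

```text
cmd [547.5 117.7 160.3   7.2] meas [547.2 119.8 159.1] yaw 7.4 op 43.2 t 8.2 F [-0.2 -0.4 -1.4]
total tx 0.0712 ty -0.1163 tz 0.0003 rz -0.2126 dist 136
```

Emit:
{"api": "drive_tool", "payload": {"increments": [{"tx": 0.018,"ty": -0.03,"tz": 0,"rx": 0,"ry": 0,"rz": -0.06,"gripper": 0.03},{"tx": 0.037,"ty": -0.06,"tz": 0,"rx": 0,"ry": 0,"rz": -0.11,"gripper": 0.03},{"tx": 0.054,"ty": -0.088,"tz": 0.01,"rx": 0,"ry": 0,"rz": -0.16,"gripper": 0.03},{"tx": 0.065,"ty": -0.107,"tz": 0.025,"rx": 0,"ry": 0,"rz": -0.2,"gripper": 0.03},{"tx": 0.07,"ty": -0.115,"tz": 0.045,"rx": 0,"ry": 0,"rz": -0.21,"gripper": 0.03},{"tx": 0.071,"ty": -0.116,"tz": 0.065,"rx": 0,"ry": 0,"rz": -0.213,"gripper": 0.03},{"tx": 0.071,"ty": -0.116,"tz": 0.085,"rx": 0,"ry": 0,"rz": -0.213,"gripper": 0.03},{"tx": 0.071,"ty": -0.116,"tz": 0.105,"rx": 0,"ry": 0,"rz": -0.213,"gripper": 0.03},{"tx": 0.071,"ty": -0.116,"tz": 0.117,"rx": 0,"ry": 0,"rz": -0.213,"gripper": 0.03},{"tx": 0.071,"ty": -0.116,"tz": 0.12,"rx": 0,"ry": 0,"rz": -0.213,"gripper": 0.03}]}}

```text
t: 9.2
ee_pos: [601.6, 241.6, 37.7]
orientation: [-3.141, 0.005, 0.34]
force: [0.6, 0.1, -1.0]
opening: 43.2
```

```bash
python3 - <<'E'
from h import *
done(.071,-.116,.12,-.213)
inc(603.5,242,8.8,19.4)
im=grab_frame('wrist');cv2.imwrite('pics/w4.png',im[:,:,::-1])
E
```

```text
cmd [603.4 241.7  40.3  19.4] meas [601.6 241.6  37.7] yaw 19.5 op 43.2 t 9.2 F [ 0.6  0.1 -1. ]
total tx 0.0002 ty -0.0003 tz 0.0315 rz 0.0004 dist 0
```

View pics/w4.png

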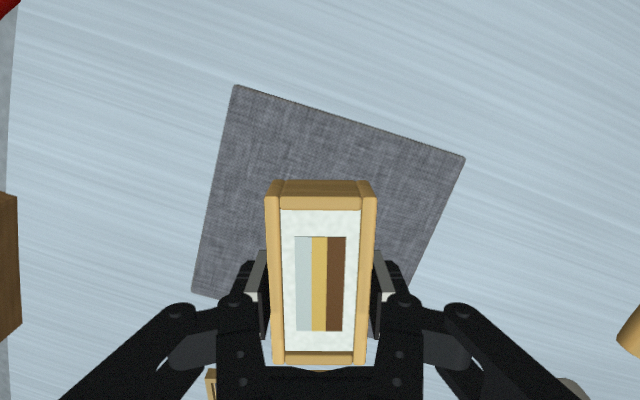

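Emit:
{"api": "drive_tool", "payload": {"increments": [{"tx": 0,"ty": 0,"tz": 0.006,"rx": 0,"ry": 0,"rz": 0,"gripper": 0.03},{"tx": 0,"ty": 0,"tz": 0.012,"rx": 0,"ry": 0,"rz": 0,"gripper": 0.03},{"tx": 0,"ty": 0,"tz": 0.018,"rx": 0,"ry": 0,"rz": 0,"gripper": 0.03},{"tx": 0,"ty": 0,"tz": 0.022,"rx": 0,"ry": 0,"rz": 0,"gripper": 0.03},{"tx": 0,"ty": 0,"tz": 0.025,"rx": 0,"ry": 0,"rz": 0,"gripper": 0.03},{"tx": 0,"ty": 0,"tz": 0.027,"rx": 0,"ry": 0,"rz": 0,"gripper": 0.03},{"tx": 0,"ty": 0,"tz": 0.029,"rx": 0,"ry": 0,"rz": 0,"gripper": 0.03},{"tx": 0,"ty": 0,"tz": 0.03,"rx": 0,"ry": 0,"rz": 0,"gripper": 0.03},{"tx": 0,"ty": 0,"tz": 0.031,"rx": 0,"ry": 0,"rz": 0,"gripper": 0.03},{"tx": 0,"ty": 0,"tz": 0.031,"rx": 0,"ry": 0,"rz": 0,"gripper": 0.03}]}}

```text
t: 10.25
ee_pos: [603.5, 241.6, 9.3]
orientation: [-3.142, 0.0, 0.339]
force: [-0.6, -0.2, -1.5]
opening: 42.8
```

```bash
python3 - <<'E'
from h import *
done(0,0,.031,0)
im=grab_frame('wrist');cv2.imwrite('pics/w5.png',im[:,:,::-1])
E
```

```text
cmd [603.4 241.7   9.3  19.4] meas [603.5 241.6   9.3] yaw 19.4 op 42.8 t 10.25 F [-0.6 -0.2 -1.5]
```

View pics/w5.png

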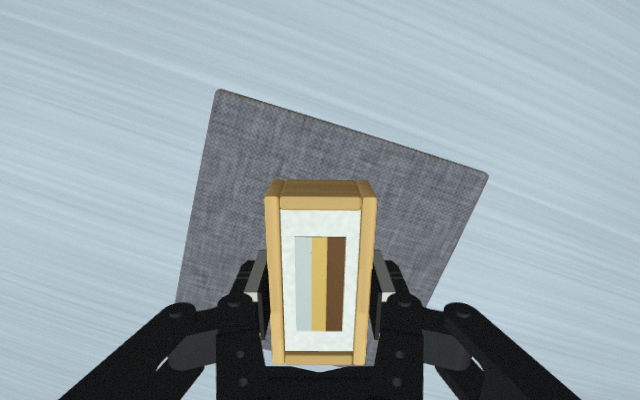

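Emit:
{"api": "drive_tool", "payload": {"increments": [{"tx": 0,"ty": 0,"tz": 0.0005,"rx": 0,"ry": 0,"rz": 0,"gripper": 0.03},{"tx": 0,"ty": 0,"tz": 0.001,"rx": 0,"ry": 0,"rz": 0,"gripper": 0.03},{"tx": 0,"ty": 0,"tz": 0.0013,"rx": 0,"ry": 0,"rz": 0,"gripper": 0.03},{"tx": 0,"ty": 0,"tz": 0.0013,"rx": 0,"ry": 0,"rz": 0,"gripper": 0.042},{"tx": 0,"ty": 0,"tz": 0.0013,"rx": 0,"ry": 0,"rz": 0,"gripper": 0.047},{"tx": 0,"ty": 0,"tz": 0.0013,"rx": 0,"ry": 0,"rz": 0,"gripper": 0.055},{"tx": 0,"ty": 0,"tz": 0.0013,"rx": 0,"ry": 0,"rz": 0,"gripper": 0.065},{"tx": 0,"ty": 0,"tz": 0.0013,"rx": 0,"ry": 0,"rz": 0,"gripper": 0.07},{"tx": 0,"ty": 0,"tz": 0.0013,"rx": 0,"ry": 0,"rz": 0,"gripper": 0.07},{"tx": 0,"ty": 0,"tz": 0.0013,"rx": 0,"ry": 0,"rz": 0,"gripper": 0.07}]}}

```text
t: 11.3
ee_pos: [603.5, 241.6, 7.9]
orientation: [-3.142, 0.0, 0.339]
force: [-1.1, -0.3, -0.1]
opening: 69.8
```

Emit:
{"api": "drive_tool", "payload": {"increments": [{"tx": 0,"ty": 0,"tz": -0.005,"rx": 0,"ry": 0,"rz": 0,"gripper": 0.07},{"tx": 0,"ty": 0,"tz": -0.015,"rx": 0,"ry": 0,"rz": 0,"gripper": 0.07},{"tx": 0,"ty": 0,"tz": -0.03,"rx": 0,"ry": 0,"rz": 0,"gripper": 0.07},{"tx": 0,"ty": 0,"tz": -0.05,"rx": 0,"ry": 0,"rz": 0,"gripper": 0.07},{"tx": 0,"ty": 0,"tz": -0.075,"rx": 0,"ry": 0,"rz": 0,"gripper": 0.07},{"tx": 0,"ty": 0,"tz": -0.1,"rx": 0,"ry": 0,"rz": 0,"gripper": 0.07},{"tx": 0,"ty": 0,"tz": -0.125,"rx": 0,"ry": 0,"rz": 0,"gripper": 0.07},{"tx": 0,"ty": 0,"tz": -0.142,"rx": 0,"ry": 0,"rz": 0,"gripper": 0.07},{"tx": 0,"ty": 0,"tz": -0.15,"rx": 0,"ry": 0,"rz": 0,"gripper": 0.08},{"tx": 0,"ty": 0,"tz": -0.15,"rx": 0,"ry": 0,"rz": 0,"gripper": 0.08}]}}

```text
t: 12.3
ee_pos: [604.4, 242.0, 160.3]
orientation: [-3.141, -0.004, 0.339]
force: [-0.1, -0.1, 0.3]
opening: 79.7
```

```bash
python3 - <<'E'
from h import *
done(0,0,.0013-.15,0)
st=get_state(); im=grab_frame('wrist');p,T=campose('wrist',st)
for n in ['long_frame','felt_pad']:
  for r in cut_out(n,'wrist')[:1]:
    f,q=fit(n,(603.5,242),[(p,T,prep(r['region']))]); print(n,r['score'],f,q[:2],np.degrees(q[2]))
    cv2.polylines(im,[np.round(hull(n,q,p,T)*8).astype(int)],True,(255,0,0),1,shift=3)
cv2.imwrite('pics/w6.png',im[:,:,::-1])
inc(616,-264,160,68)
E
```

```text
cmd [603.4 241.7 158.   19.4] meas [604.4 242.  160.3] yaw 19.4 op 79.7 t 12.3 F [-0.1 -0.1  0.3]
long_frame 0.88 0.03433259204030037 [604.38142854 241.17126204] 18.912054709357378
felt_pad 0.6 0.016353057697415352 [604.74391927 243.02091196] 2.671256133366909
total tx -0.1562 ty 0.4811 tz -0.0020 rz -0.8478 dist 506
```

View pics/w6.png

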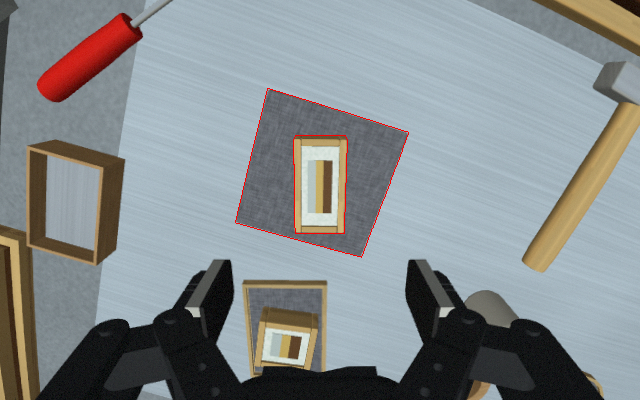

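Emit:
{"api": "drive_tool", "payload": {"increments": [{"tx": -0.008,"ty": 0.025,"tz": 0,"rx": 0,"ry": 0,"rz": -0.05,"gripper": 0.078},{"tx": -0.02,"ty": 0.06,"tz": 0,"rx": 0,"ry": 0,"rz": -0.11,"gripper": 0.078},{"tx": -0.033,"ty": 0.1,"tz": 0,"rx": 0,"ry": 0,"rz": -0.18,"gripper": 0.078},{"tx": -0.046,"ty": 0.14,"tz": 0,"rx": 0,"ry": 0,"rz": -0.25,"gripper": 0.078},{"tx": -0.059,"ty": 0.18,"tz": 0,"rx": 0,"ry": 0,"rz": -0.32,"gripper": 0.078},{"tx": -0.072,"ty": 0.22,"tz": 0,"rx": 0,"ry": 0,"rz": -0.39,"gripper": 0.078},{"tx": -0.085,"ty": 0.26,"tz": 0,"rx": 0,"ry": 0,"rz": -0.46,"gripper": 0.078},{"tx": -0.098,"ty": 0.3,"tz": 0,"rx": 0,"ry": 0,"rz": -0.53,"gripper": 0.078},{"tx": -0.111,"ty": 0.34,"tz": 0,"rx": 0,"ry": 0,"rz": -0.6,"gripper": 0.078},{"tx": -0.124,"ty": 0.38,"tz": 0,"rx": 0,"ry": 0,"rz": -0.67,"gripper": 0.078}]}}

```text
t: 13.45
ee_pos: [612.0, -159.6, 156.7]
orientation: [-3.139, 0.001, 1.012]
force: [0.9, -0.4, 0.6]
opening: 78.2
```

```bash
python3 - <<'E'
from h import *
done(-.124,.38,0,-.67)
inc(616,-264,150,68)
E
```

```text
cmd [ 612.8 -157.9  158.    57.8] meas [ 612.  -159.6  156.7] yaw 58.0 op 78.2 t 13.45 F [ 0.9 -0.4  0.6]
total tx -0.0881 ty 0.0592 tz 0.0080 rz -0.1778 dist 106
```

Emit:
{"api": "drive_tool", "payload": {"increments": [{"tx": -0.025,"ty": 0.017,"tz": 0.002,"rx": 0,"ry": 0,"rz": -0.05,"gripper": 0.078},{"tx": -0.05,"ty": 0.034,"tz": 0.004,"rx": 0,"ry": 0,"rz": -0.1,"gripper": 0.078},{"tx": -0.07,"ty": 0.047,"tz": 0.006,"rx": 0,"ry": 0,"rz": -0.14,"gripper": 0.078},{"tx": -0.083,"ty": 0.056,"tz": 0.008,"rx": 0,"ry": 0,"rz": -0.17,"gripper": 0.078},{"tx": -0.088,"ty": 0.059,"tz": 0.008,"rx": 0,"ry": 0,"rz": -0.178,"gripper": 0.078},{"tx": -0.088,"ty": 0.059,"tz": 0.008,"rx": 0,"ry": 0,"rz": -0.178,"gripper": 0.078},{"tx": -0.088,"ty": 0.059,"tz": 0.008,"rx": 0,"ry": 0,"rz": -0.178,"gripper": 0.078},{"tx": -0.088,"ty": 0.059,"tz": 0.008,"rx": 0,"ry": 0,"rz": -0.178,"gripper": 0.078},{"tx": -0.088,"ty": 0.059,"tz": 0.008,"rx": 0,"ry": 0,"rz": -0.178,"gripper": 0.078},{"tx": -0.088,"ty": 0.059,"tz": 0.008,"rx": 0,"ry": 0,"rz": -0.178,"gripper": 0.078}]}}

```text
t: 14.45
ee_pos: [616.2, -263.0, 150.3]
orientation: [3.141, -0.0, 1.188]
force: [0.6, -0.1, 0.2]
opening: 78.0
```

```bash
cat >> h.py <<'E'
def look(names,g,fn,draw=()):
    st=get_state(); im=grab_frame('wrist');p,T=campose('wrist',st)
    for n in names:
      for r in cut_out(n,'wrist')[:1]:
        f,q=fit(n,g,[(p,T,prep(r['region']))]); print(n,round(r['score'],2),round(f,3),np.round(q[:2],1),round(np.degrees(q[2]),1))
        cv2.polylines(im,[np.round(hull(n,q,p,T)*8).astype(int)],True,(255,0,0),1,shift=3)
    cv2.imwrite(fn,im[:,:,::-1])
E
python3 - <<'E'
from h import *
done(-.088,.059,.008,-.178)
look(['round_frame','square_tray'],(616,-264),'pics/w7.png')
E
```

```text
cmd [ 615.8 -263.8  150.    68. ] meas [ 616.2 -263.   150.3] yaw 68.1 op 78.0 t 14.45 F [ 0.6 -0.1  0.2]
round_frame 0.71 0.017 [ 617.7 -263.9] 2.8
square_tray 0.87 0.013 [ 617.2 -264.8] 67.8
```

View pics/w7.png

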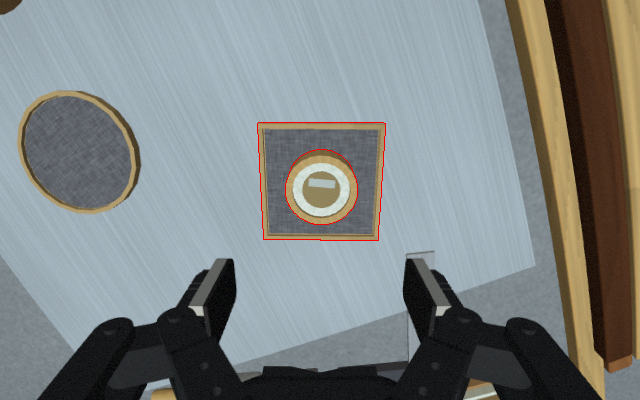

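Emit:
{"api": "drive_tool", "payload": {"increments": [{"tx": 0,"ty": 0.001,"tz": 0.03,"rx": 0,"ry": 0,"rz": 0,"gripper": 0.078},{"tx": 0,"ty": 0.001,"tz": 0.06,"rx": 0,"ry": 0,"rz": 0,"gripper": 0.078},{"tx": 0,"ty": 0.001,"tz": 0.09,"rx": 0,"ry": 0,"rz": 0,"gripper": 0.078},{"tx": 0,"ty": 0.001,"tz": 0.115,"rx": 0,"ry": 0,"rz": 0,"gripper": 0.078},{"tx": 0,"ty": 0.001,"tz": 0.13,"rx": 0,"ry": 0,"rz": 0,"gripper": 0.078},{"tx": 0,"ty": 0.001,"tz": 0.14,"rx": 0,"ry": 0,"rz": 0,"gripper": 0.078},{"tx": 0,"ty": 0.001,"tz": 0.144,"rx": 0,"ry": 0,"rz": 0,"gripper": 0.078},{"tx": 0,"ty": 0.001,"tz": 0.144,"rx": 0,"ry": 0,"rz": 0,"gripper": 0.078},{"tx": 0,"ty": 0.001,"tz": 0.144,"rx": 0,"ry": 0,"rz": 0,"gripper": 0.078},{"tx": 0,"ty": 0.001,"tz": 0.144,"rx": 0,"ry": 0,"rz": 0,"gripper": 0.078}]}}

```text
t: 15.6
ee_pos: [617.7, -264.6, 7.3]
orientation: [3.139, -0.0, 1.187]
force: [-0.0, -0.3, -0.2]
opening: 77.9
```

```bash
python3 - <<'E'
from h import *
done(0,.001,.144,0)
im=grab_frame('wrist');cv2.imwrite('pics/w8.png',im[:,:,::-1])
E
```

```text
cmd [ 616.8 -264.2    6.    68. ] meas [ 617.7 -264.6    7.3] yaw 68.0 op 77.9 t 15.6 F [-0.  -0.3 -0.2]
```

View pics/w8.png

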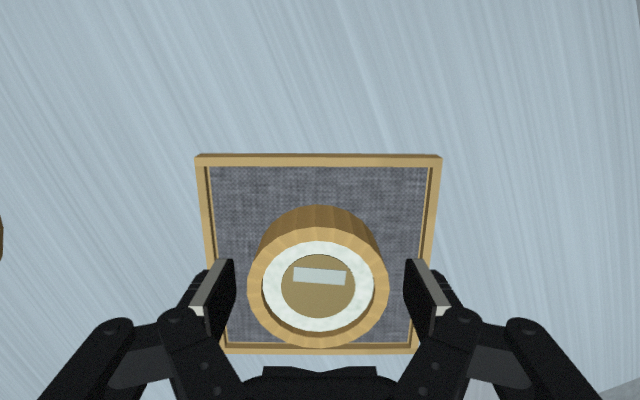

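Emit:
{"api": "drive_tool", "payload": {"increments": [{"tx": 0,"ty": 0,"tz": 0,"rx": 0,"ry": 0,"rz": 0,"gripper": 0.07},{"tx": 0,"ty": 0,"tz": 0,"rx": 0,"ry": 0,"rz": 0,"gripper": 0.063},{"tx": 0,"ty": 0,"tz": 0,"rx": 0,"ry": 0,"rz": 0,"gripper": 0.06},{"tx": 0,"ty": 0,"tz": 0,"rx": 0,"ry": 0,"rz": 0,"gripper": 0.045},{"tx": 0,"ty": 0,"tz": 0,"rx": 0,"ry": 0,"rz": 0,"gripper": 0.045},{"tx": 0,"ty": 0,"tz": 0,"rx": 0,"ry": 0,"rz": 0,"gripper": 0.045},{"tx": 0,"ty": 0,"tz": 0,"rx": 0,"ry": 0,"rz": 0,"gripper": 0.045},{"tx": 0,"ty": 0,"tz": -0.001,"rx": 0,"ry": 0,"rz": 0,"gripper": 0.045},{"tx": 0,"ty": 0,"tz": -0.004,"rx": 0,"ry": 0,"rz": 0,"gripper": 0.045},{"tx": 0,"ty": 0,"tz": -0.01,"rx": 0,"ry": 0,"rz": 0,"gripper": 0.045}]}}

```text
t: 16.65
ee_pos: [615.7, -263.9, 15.0]
orientation: [-3.139, 0.0, 1.187]
force: [-0.0, -0.8, -1.4]
opening: 58.5
```

```bash
python3 - <<'E'
from h import *
done(0,0,-.01,0)
im=grab_frame('wrist');cv2.imwrite('pics/w9.png',im[:,:,::-1])
inc(422.2,-156.2,60,68)
E
```

```text
cmd [ 616.8 -264.2   16.    68. ] meas [ 615.7 -263.9   15. ] yaw 68.0 op 58.5 t 16.65 F [-0.  -0.8 -1.4]
total tx 0.0273 ty -0.2209 tz -0.0440 rz 0.0002 dist 223
```

View pics/w9.png

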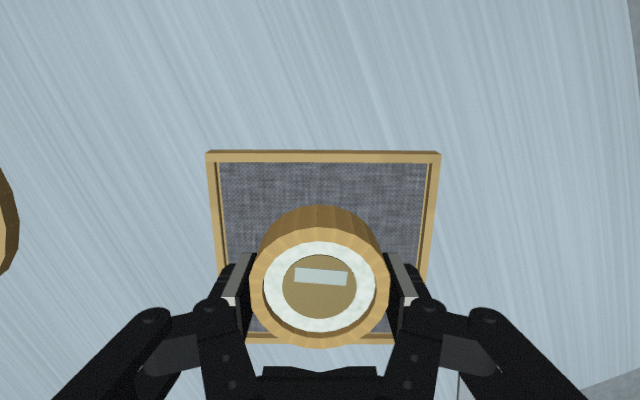

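Emit:
{"api": "drive_tool", "payload": {"increments": [{"tx": 0,"ty": 0,"tz": -0.012,"rx": 0,"ry": 0,"rz": 0,"gripper": 0.045},{"tx": 0,"ty": 0,"tz": -0.028,"rx": 0,"ry": 0,"rz": 0,"gripper": 0.045},{"tx": 0.002,"ty": -0.015,"tz": -0.04,"rx": 0,"ry": 0,"rz": 0,"gripper": 0.045},{"tx": 0.005,"ty": -0.04,"tz": -0.044,"rx": 0,"ry": 0,"rz": 0,"gripper": 0.045},{"tx": 0.009,"ty": -0.075,"tz": -0.044,"rx": 0,"ry": 0,"rz": 0,"gripper": 0.045},{"tx": 0.014,"ty": -0.11,"tz": -0.044,"rx": 0,"ry": 0,"rz": 0,"gripper": 0.045},{"tx": 0.018,"ty": -0.145,"tz": -0.044,"rx": 0,"ry": 0,"rz": 0,"gripper": 0.045},{"tx": 0.022,"ty": -0.18,"tz": -0.044,"rx": 0,"ry": 0,"rz": 0,"gripper": 0.045},{"tx": 0.025,"ty": -0.207,"tz": -0.044,"rx": 0,"ry": 0,"rz": 0,"gripper": 0.045},{"tx": 0.027,"ty": -0.221,"tz": -0.044,"rx": 0,"ry": 0,"rz": 0,"gripper": 0.045}]}}

```text
t: 17.7
ee_pos: [420.1, -155.4, 61.4]
orientation: [-3.141, 0.0, 1.188]
force: [0.7, -0.2, -1.5]
opening: 58.1
```

Emit:
{"api": "drive_tool", "payload": {"increments": [{"tx": 0,"ty": 0,"tz": 0,"rx": 0,"ry": 0,"rz": 0,"gripper": 0.045},{"tx": 0,"ty": 0,"tz": 0.005,"rx": 0,"ry": 0,"rz": 0,"gripper": 0.045},{"tx": 0,"ty": 0,"tz": 0.015,"rx": 0,"ry": 0,"rz": 0,"gripper": 0.045},{"tx": 0,"ty": 0,"tz": 0.025,"rx": 0,"ry": 0,"rz": 0,"gripper": 0.045},{"tx": 0,"ty": 0,"tz": 0.033,"rx": 0,"ry": 0,"rz": 0,"gripper": 0.045},{"tx": 0,"ty": 0,"tz": 0.038,"rx": 0,"ry": 0,"rz": 0,"gripper": 0.045},{"tx": 0,"ty": 0,"tz": 0.04,"rx": 0,"ry": 0,"rz": 0,"gripper": 0.045},{"tx": 0,"ty": 0,"tz": 0.04,"rx": 0,"ry": 0,"rz": 0,"gripper": 0.045},{"tx": 0,"ty": 0,"tz": 0.04,"rx": 0,"ry": 0,"rz": 0,"gripper": 0.045},{"tx": 0,"ty": 0,"tz": 0.04,"rx": 0,"ry": 0,"rz": 0,"gripper": 0.045}]}}

```text
t: 18.7
ee_pos: [422.3, -156.5, 20.3]
orientation: [3.141, -0.0, 1.187]
force: [0.3, 0.0, -1.3]
opening: 58.3
```

```bash
python3 - <<'E'
from h import *
done(.027,-.221,-.004,0)
st=get_state(); im=grab_frame('wrist');p,T=campose('wrist',st)
cv2.polylines(im,[np.round(hull('round_frame',(422.3,-156.3,0),p,T,dz=st['ee_pos'][2]-6)*8).astype(int)],True,(255,0,0),1,shift=3)
cv2.polylines(im,[np.round(hull('round_tray',(422.3,-156.3,0),p,T)*8).astype(int)],True,(255,0,0),1,shift=3)
cv2.imwrite('pics/w10.png',im[:,:,::-1])
inc(422.2,-156.2,60,68)
E
```

```text
cmd [ 422.  -156.4   20.    68. ] meas [ 422.3 -156.5   20.3] yaw 68.0 op 58.3 t 18.7 F [ 0.3  0.  -1.3]
total tx 0.0003 ty 0.0001 tz -0.0400 rz 0.0002 dist 0
```

View pics/w10.png

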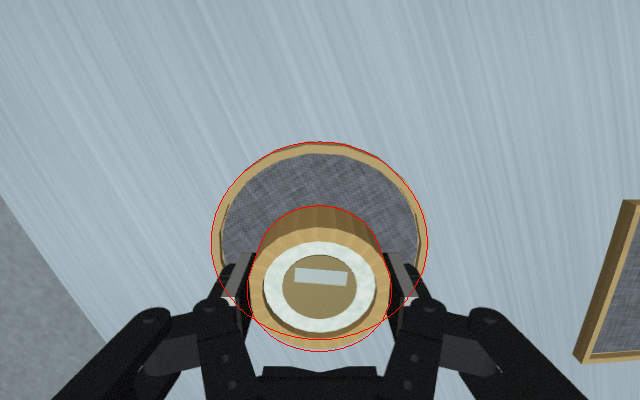

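Emit:
{"api": "drive_tool", "payload": {"increments": [{"tx": 0,"ty": 0,"tz": 0.005,"rx": 0,"ry": 0,"rz": 0,"gripper": 0.045},{"tx": 0,"ty": 0,"tz": 0.009,"rx": 0,"ry": 0,"rz": 0,"gripper": 0.045},{"tx": 0,"ty": 0,"tz": 0.012,"rx": 0,"ry": 0,"rz": 0,"gripper": 0.045},{"tx": 0,"ty": 0,"tz": 0.0135,"rx": 0,"ry": 0,"rz": 0,"gripper": 0.045},{"tx": 0,"ty": 0,"tz": 0.0142,"rx": 0,"ry": 0,"rz": 0,"gripper": 0.045},{"tx": 0,"ty": 0,"tz": 0.0142,"rx": 0,"ry": 0,"rz": 0,"gripper": 0.045},{"tx": 0,"ty": 0,"tz": 0.0142,"rx": 0,"ry": 0,"rz": 0,"gripper": 0.058},{"tx": 0,"ty": 0,"tz": 0.0142,"rx": 0,"ry": 0,"rz": 0,"gripper": 0.063},{"tx": 0,"ty": 0,"tz": 0.0142,"rx": 0,"ry": 0,"rz": 0,"gripper": 0.07},{"tx": 0,"ty": 0,"tz": 0.0142,"rx": 0,"ry": 0,"rz": 0,"gripper": 0.076}]}}

```text
t: 19.75
ee_pos: [422.1, -156.5, 5.7]
orientation: [-3.141, -0.0, 1.187]
force: [-0.1, -0.3, -0.1]
opening: 76.1
```

Emit:
{"api": "drive_tool", "payload": {"increments": [{"tx": 0,"ty": 0,"tz": 0,"rx": 0,"ry": 0,"rz": 0,"gripper": 0.078},{"tx": 0,"ty": 0,"tz": 0,"rx": 0,"ry": 0,"rz": 0,"gripper": 0.078},{"tx": 0,"ty": 0,"tz": -0.01,"rx": 0,"ry": 0,"rz": 0,"gripper": 0.078},{"tx": 0,"ty": 0,"tz": -0.025,"rx": 0,"ry": 0,"rz": 0,"gripper": 0.078},{"tx": 0,"ty": 0,"tz": -0.05,"rx": 0,"ry": 0,"rz": 0,"gripper": 0.078},{"tx": 0,"ty": 0,"tz": -0.08,"rx": 0,"ry": 0,"rz": 0,"gripper": 0.078},{"tx": 0,"ty": 0,"tz": -0.11,"rx": 0,"ry": 0,"rz": 0,"gripper": 0.078},{"tx": 0,"ty": 0,"tz": -0.135,"rx": 0,"ry": 0,"rz": 0,"gripper": 0.078},{"tx": 0,"ty": 0,"tz": -0.145,"rx": 0,"ry": 0,"rz": 0,"gripper": 0.078},{"tx": 0,"ty": 0,"tz": -0.145,"rx": 0,"ry": 0,"rz": 0,"gripper": 0.078}]}}

```text
t: 20.75
ee_pos: [422.7, -156.8, 152.2]
orientation: [3.138, 0.0, 1.186]
force: [0.6, 0.3, -0.9]
opening: 78.1
```

```bash
python3 - <<'E'
from h import *
done(0,0,.0142-.145,0)
look(['round_frame','round_tray'],(422,-156),'pics/w11.png')
inc(427.5,216.5,150,99.4)
E
```

```text
cmd [ 422.  -156.4  150.8   68. ] meas [ 422.7 -156.8  152.2] yaw 68.0 op 78.1 t 20.75 F [ 0.6  0.3 -0.9]
round_frame 0.7 0.019 [ 422.5 -155.9] 5.7
round_tray 0.82 0.012 [ 423.  -156.3] 1.1
total tx 0.3479 ty -0.1345 tz 0.0008 rz -0.5479 dist 373
```

View pics/w11.png

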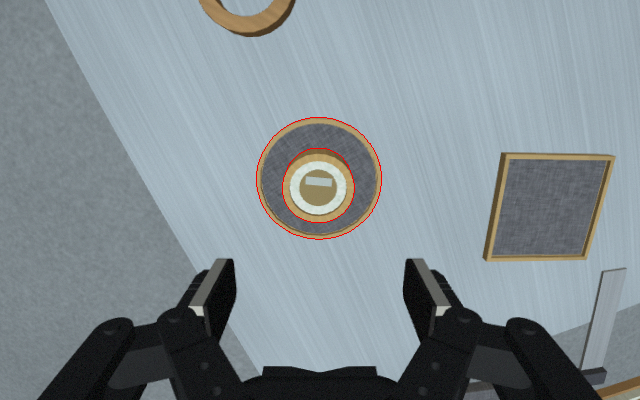

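Emit:
{"api": "drive_tool", "payload": {"increments": [{"tx": 0.015,"ty": 0.002,"tz": 0,"rx": 0,"ry": 0,"rz": -0.02,"gripper": 0.078},{"tx": 0.042,"ty": 0.005,"tz": 0,"rx": 0,"ry": 0,"rz": -0.06,"gripper": 0.078},{"tx": 0.07,"ty": 0.004,"tz": 0,"rx": 0,"ry": 0,"rz": -0.1,"gripper": 0.078},{"tx": 0.095,"ty": 0.001,"tz": 0,"rx": 0,"ry": 0,"rz": -0.14,"gripper": 0.078},{"tx": 0.119,"ty": -0.003,"tz": 0,"rx": 0,"ry": 0,"rz": -0.17,"gripper": 0.078},{"tx": 0.147,"ty": -0.009,"tz": 0,"rx": 0,"ry": 0,"rz": -0.21,"gripper": 0.078},{"tx": 0.175,"ty": -0.016,"tz": 0,"rx": 0,"ry": 0,"rz": -0.25,"gripper": 0.078},{"tx": 0.2,"ty": -0.027,"tz": 0,"rx": 0,"ry": 0,"rz": -0.29,"gripper": 0.078},{"tx": 0.226,"ty": -0.039,"tz": 0,"rx": 0,"ry": 0,"rz": -0.33,"gripper": 0.078},{"tx": 0.25,"ty": -0.053,"tz": 0,"rx": 0,"ry": 0,"rz": -0.37,"gripper": 0.078}]}}

```text
t: 21.9
ee_pos: [466.1, 98.0, 149.9]
orientation: [-3.14, -0.001, 1.561]
force: [0.3, 0.0, -0.8]
opening: 78.1
```

```bash
python3 - <<'E'
from h import *
done(.25,-.053,0,-.37)
inc(427.5,216.5,150,99.4)
E
```

```text
cmd [466.4  95.2 150.8  89.2] meas [466.1  98.  149.9] yaw 89.4 op 78.1 t 21.9 F [ 0.3  0.  -0.8]
total tx 0.1207 ty -0.0406 tz 0.0008 rz -0.1779 dist 127
```

Emit:
{"api": "drive_tool", "payload": {"increments": [{"tx": 0.028,"ty": -0.009,"tz": 0,"rx": 0,"ry": 0,"rz": -0.04,"gripper": 0.078},{"tx": 0.056,"ty": -0.019,"tz": 0,"rx": 0,"ry": 0,"rz": -0.08,"gripper": 0.078},{"tx": 0.084,"ty": -0.028,"tz": 0,"rx": 0,"ry": 0,"rz": -0.12,"gripper": 0.078},{"tx": 0.108,"ty": -0.036,"tz": 0,"rx": 0,"ry": 0,"rz": -0.16,"gripper": 0.078},{"tx": 0.119,"ty": -0.04,"tz": 0.001,"rx": 0,"ry": 0,"rz": -0.175,"gripper": 0.078},{"tx": 0.121,"ty": -0.041,"tz": 0.001,"rx": 0,"ry": 0,"rz": -0.178,"gripper": 0.078},{"tx": 0.121,"ty": -0.041,"tz": 0.001,"rx": 0,"ry": 0,"rz": -0.178,"gripper": 0.078},{"tx": 0.121,"ty": -0.041,"tz": 0.001,"rx": 0,"ry": 0,"rz": -0.178,"gripper": 0.078},{"tx": 0.121,"ty": -0.041,"tz": 0.001,"rx": 0,"ry": 0,"rz": -0.178,"gripper": 0.078},{"tx": 0.121,"ty": -0.041,"tz": 0.001,"rx": 0,"ry": 0,"rz": -0.178,"gripper": 0.078}]}}

```text
t: 22.9
ee_pos: [427.7, 215.7, 149.8]
orientation: [3.142, 0.0, 1.733]
force: [-0.7, 0.4, 0.3]
opening: 78.1
```

```bash
python3 - <<'E'
from h import *
done(.121,-.041,.001,-.178)
look(['square_frame','long_tray'],(427.5,216.5),'pics/w12.png')
E
```

```text
cmd [427.1 216.8 149.8  99.4] meas [427.7 215.7 149.8] yaw 99.3 op 78.1 t 22.9 F [-0.7  0.4  0.3]
square_frame 0.79 0.032 [429.1 217.7] 10.1
long_tray 0.83 0.67 [427.5 218.1] 19.0
```

View pics/w12.png

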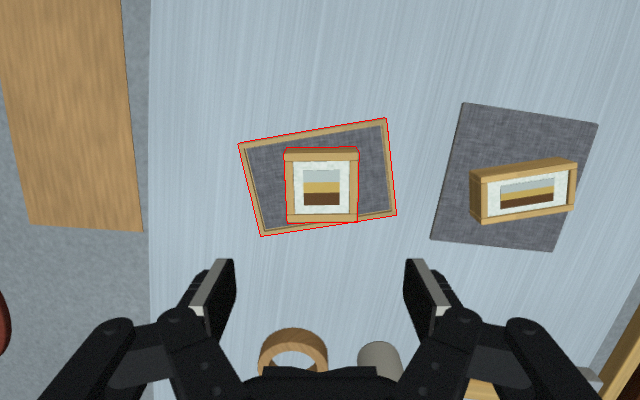

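Emit:
{"api": "drive_tool", "payload": {"increments": [{"tx": 0,"ty": 0.0015,"tz": 0.03,"rx": 0,"ry": 0,"rz": -0.01,"gripper": 0.078},{"tx": 0,"ty": 0.0015,"tz": 0.06,"rx": 0,"ry": 0,"rz": -0.01,"gripper": 0.078},{"tx": 0,"ty": 0.0015,"tz": 0.09,"rx": 0,"ry": 0,"rz": -0.01,"gripper": 0.078},{"tx": 0,"ty": 0.0015,"tz": 0.115,"rx": 0,"ry": 0,"rz": -0.01,"gripper": 0.078},{"tx": 0,"ty": 0.0015,"tz": 0.13,"rx": 0,"ry": 0,"rz": -0.01,"gripper": 0.078},{"tx": 0,"ty": 0.0015,"tz": 0.14,"rx": 0,"ry": 0,"rz": -0.01,"gripper": 0.078},{"tx": 0,"ty": 0.0015,"tz": 0.144,"rx": 0,"ry": 0,"rz": -0.01,"gripper": 0.078},{"tx": 0,"ty": 0.0015,"tz": 0.144,"rx": 0,"ry": 0,"rz": -0.01,"gripper": 0.078},{"tx": 0,"ty": 0.0015,"tz": 0.144,"rx": 0,"ry": 0,"rz": -0.01,"gripper": 0.078},{"tx": 0,"ty": 0.0015,"tz": 0.144,"rx": 0,"ry": 0,"rz": -0.01,"gripper": 0.078}]}}

```text
t: 24.05
ee_pos: [429.3, 217.2, 6.6]
orientation: [3.14, -0.001, 1.745]
force: [0.4, 0.4, -0.2]
opening: 78.0
```

```bash
python3 - <<'E'
from h import *
done(0,.0015,.144,-.01)
im=grab_frame('wrist');cv2.imwrite('pics/w13.png',im[:,:,::-1])
E
```

```text
cmd [428.6 217.    5.8 100. ] meas [429.3 217.2   6.6] yaw 100.0 op 78.0 t 24.05 F [ 0.4  0.4 -0.2]
```

View pics/w13.png

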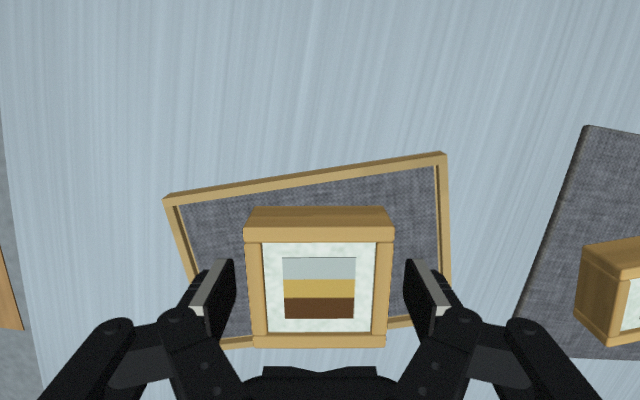

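Emit:
{"api": "drive_tool", "payload": {"increments": [{"tx": 0,"ty": 0,"tz": 0,"rx": 0,"ry": 0,"rz": 0,"gripper": 0.07},{"tx": 0,"ty": 0,"tz": 0,"rx": 0,"ry": 0,"rz": 0,"gripper": 0.063},{"tx": 0,"ty": 0,"tz": 0,"rx": 0,"ry": 0,"rz": 0,"gripper": 0.06},{"tx": 0,"ty": 0,"tz": 0,"rx": 0,"ry": 0,"rz": 0,"gripper": 0.045},{"tx": 0,"ty": 0,"tz": 0,"rx": 0,"ry": 0,"rz": 0,"gripper": 0.045},{"tx": 0,"ty": 0,"tz": 0,"rx": 0,"ry": 0,"rz": 0,"gripper": 0.045},{"tx": 0,"ty": 0,"tz": 0,"rx": 0,"ry": 0,"rz": 0,"gripper": 0.045},{"tx": 0,"ty": 0,"tz": -0.001,"rx": 0,"ry": 0,"rz": 0,"gripper": 0.045},{"tx": 0,"ty": 0,"tz": -0.004,"rx": 0,"ry": 0,"rz": 0,"gripper": 0.045},{"tx": 0,"ty": 0,"tz": -0.01,"rx": 0,"ry": 0,"rz": 0,"gripper": 0.045}]}}

```text
t: 25.1
ee_pos: [428.3, 216.8, 15.7]
orientation: [-3.14, 0.0, 1.745]
force: [-0.1, 0.1, -0.5]
opening: 59.3
```

```bash
python3 - <<'E'
from h import *
done(0,0,-.01,0)
im=grab_frame('wrist');cv2.imwrite('pics/w14.png',im[:,:,::-1])
inc(616.6,-264.8,160,68)
E
```

```text
cmd [428.6 217.   15.8 100. ] meas [428.3 216.8  15.7] yaw 100.0 op 59.3 t 25.1 F [-0.1  0.1 -0.5]
total tx -0.5071 ty 0.1017 tz -0.1442 rz 0.5582 dist 517
```

View pics/w14.png

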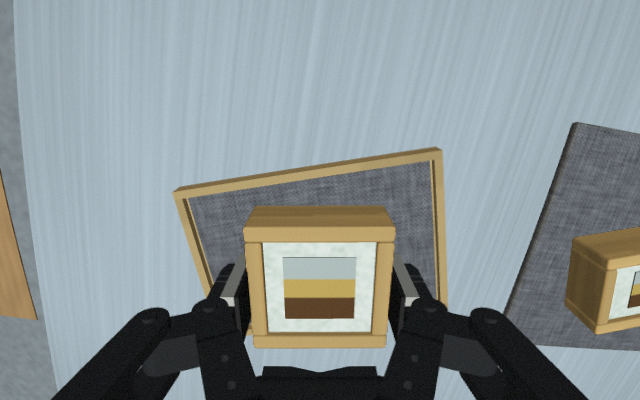

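Emit:
{"api": "drive_tool", "payload": {"increments": [{"tx": 0,"ty": 0,"tz": -0.01,"rx": 0,"ry": 0,"rz": 0,"gripper": 0.045},{"tx": 0,"ty": 0,"tz": -0.025,"rx": 0,"ry": 0,"rz": 0,"gripper": 0.045},{"tx": 0,"ty": 0,"tz": -0.045,"rx": 0,"ry": 0,"rz": 0,"gripper": 0.045},{"tx": 0,"ty": 0,"tz": -0.065,"rx": 0,"ry": 0,"rz": 0,"gripper": 0.045},{"tx": 0,"ty": 0,"tz": -0.085,"rx": 0,"ry": 0,"rz": 0,"gripper": 0.045},{"tx": 0,"ty": 0,"tz": -0.105,"rx": 0,"ry": 0,"rz": 0,"gripper": 0.045},{"tx": 0,"ty": 0,"tz": -0.125,"rx": 0,"ry": 0,"rz": 0,"gripper": 0.045},{"tx": 0,"ty": 0,"tz": -0.138,"rx": 0,"ry": 0,"rz": 0,"gripper": 0.045},{"tx": 0,"ty": 0,"tz": -0.144,"rx": 0,"ry": 0,"rz": 0,"gripper": 0.045},{"tx": 0,"ty": 0,"tz": -0.144,"rx": 0,"ry": 0,"rz": 0,"gripper": 0.045}]}}

```text
t: 26.15
ee_pos: [429.0, 217.1, 160.8]
orientation: [3.14, -0.0, 1.745]
force: [-0.3, 0.3, -0.1]
opening: 58.9
```

Emit:
{"api": "drive_tool", "payload": {"increments": [{"tx": -0.01,"ty": 0.002,"tz": 0,"rx": 0,"ry": 0,"rz": 0.01,"gripper": 0.045},{"tx": -0.03,"ty": 0.006,"tz": 0,"rx": 0,"ry": 0,"rz": 0.03,"gripper": 0.045},{"tx": -0.06,"ty": 0.012,"tz": 0,"rx": 0,"ry": 0,"rz": 0.065,"gripper": 0.045},{"tx": -0.095,"ty": 0.019,"tz": 0,"rx": 0,"ry": 0,"rz": 0.105,"gripper": 0.045},{"tx": -0.13,"ty": 0.026,"tz": 0,"rx": 0,"ry": 0,"rz": 0.145,"gripper": 0.045},{"tx": -0.165,"ty": 0.033,"tz": 0,"rx": 0,"ry": 0,"rz": 0.18,"gripper": 0.045},{"tx": -0.2,"ty": 0.04,"tz": 0,"rx": 0,"ry": 0,"rz": 0.22,"gripper": 0.045},{"tx": -0.235,"ty": 0.047,"tz": 0,"rx": 0,"ry": 0,"rz": 0.26,"gripper": 0.045},{"tx": -0.27,"ty": 0.054,"tz": 0,"rx": 0,"ry": 0,"rz": 0.3,"gripper": 0.045},{"tx": -0.305,"ty": 0.061,"tz": 0,"rx": 0,"ry": 0,"rz": 0.335,"gripper": 0.045}]}}

```text
t: 27.15
ee_pos: [541.0, -75.3, 158.6]
orientation: [-3.139, 0.001, 1.407]
force: [0.6, 0.0, -0.3]
opening: 58.7
```

```bash
python3 - <<'E'
from h import *
done(-.305,.061,-.144,.335)
inc(616.6,-264.8,60,68)
E
```

```text
cmd [541.5 -72.8 159.8  80.8] meas [541.  -75.3 158.6] yaw 80.6 op 58.7 t 27.15 F [ 0.6  0.  -0.3]
total tx -0.1775 ty 0.1049 tz 0.0998 rz 0.2232 dist 206
```

Emit:
{"api": "drive_tool", "payload": {"increments": [{"tx": -0.028,"ty": 0.017,"tz": 0,"rx": 0,"ry": 0,"rz": 0.035,"gripper": 0.045},{"tx": -0.056,"ty": 0.033,"tz": 0,"rx": 0,"ry": 0,"rz": 0.07,"gripper": 0.045},{"tx": -0.084,"ty": 0.05,"tz": 0.01,"rx": 0,"ry": 0,"rz": 0.105,"gripper": 0.045},{"tx": -0.112,"ty": 0.066,"tz": 0.025,"rx": 0,"ry": 0,"rz": 0.14,"gripper": 0.045},{"tx": -0.138,"ty": 0.082,"tz": 0.04,"rx": 0,"ry": 0,"rz": 0.175,"gripper": 0.045},{"tx": -0.16,"ty": 0.095,"tz": 0.058,"rx": 0,"ry": 0,"rz": 0.2,"gripper": 0.045},{"tx": -0.172,"ty": 0.102,"tz": 0.075,"rx": 0,"ry": 0,"rz": 0.215,"gripper": 0.045},{"tx": -0.177,"ty": 0.105,"tz": 0.09,"rx": 0,"ry": 0,"rz": 0.223,"gripper": 0.045},{"tx": -0.1775,"ty": 0.105,"tz": 0.098,"rx": 0,"ry": 0,"rz": 0.223,"gripper": 0.045},{"tx": -0.1775,"ty": 0.105,"tz": 0.1,"rx": 0,"ry": 0,"rz": 0.223,"gripper": 0.045}]}}

```text
t: 28.15
ee_pos: [615.5, -263.5, 58.1]
orientation: [-3.138, -0.001, 1.188]
force: [0.1, 0.2, -0.5]
opening: 59.2
```

Emit:
{"api": "drive_tool", "payload": {"increments": [{"tx": 0,"ty": 0,"tz": 0.005,"rx": 0,"ry": 0,"rz": 0,"gripper": 0.045},{"tx": 0,"ty": 0,"tz": 0.013,"rx": 0,"ry": 0,"rz": 0,"gripper": 0.045},{"tx": 0,"ty": 0,"tz": 0.022,"rx": 0,"ry": 0,"rz": 0,"gripper": 0.045},{"tx": 0,"ty": 0,"tz": 0.03,"rx": 0,"ry": 0,"rz": 0,"gripper": 0.045},{"tx": 0,"ty": 0,"tz": 0.036,"rx": 0,"ry": 0,"rz": 0,"gripper": 0.045},{"tx": 0,"ty": 0,"tz": 0.039,"rx": 0,"ry": 0,"rz": 0,"gripper": 0.045},{"tx": 0,"ty": 0,"tz": 0.04,"rx": 0,"ry": 0,"rz": 0,"gripper": 0.045},{"tx": 0,"ty": 0,"tz": 0.04,"rx": 0,"ry": 0,"rz": 0,"gripper": 0.045},{"tx": 0,"ty": 0,"tz": 0.04,"rx": 0,"ry": 0,"rz": 0,"gripper": 0.045},{"tx": 0,"ty": 0,"tz": 0.04,"rx": 0,"ry": 0,"rz": 0,"gripper": 0.045}]}}

```text
t: 29.15
ee_pos: [617.1, -265.0, 20.2]
orientation: [3.141, -0.0, 1.187]
force: [-0.8, -0.3, -0.8]
opening: 58.7
```

```bash
python3 - <<'E'
from h import *
done(-.1775,.105,.14,.223)
st=get_state(); im=grab_frame('wrist');p,T=campose('wrist',st)
for n,dz in (('square_frame',14),('square_tray',0)):
    cv2.polylines(im,[np.round(hull(n,(616.6,-264.8,np.radians(68)),p,T,dz=dz)*8).astype(int)],True,(255,0,0),1,shift=3)
cv2.imwrite('pics/w15.png',im[:,:,::-1])
inc(616.6,-264.8,5.6,68)
E
```

```text
cmd [ 616.8 -264.8   19.8   68. ] meas [ 617.1 -265.    20.2] yaw 68.0 op 58.7 t 29.15 F [-0.8 -0.3 -0.8]
total tx -0.0001 ty -0.0001 tz 0.0142 rz 0.0002 dist 0
```

View pics/w15.png

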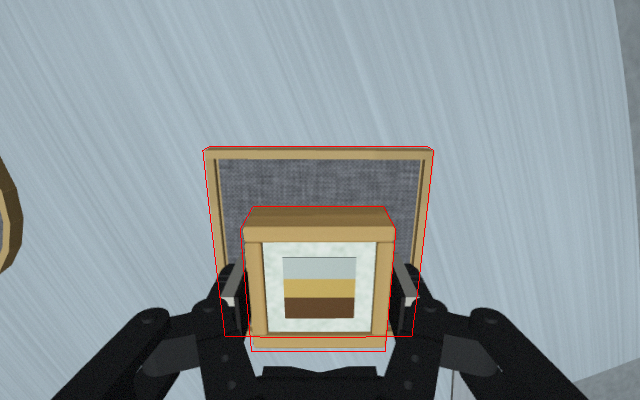

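Aligned and squared over the tray. Lowering and releasing.

Emit:
{"api": "drive_tool", "payload": {"increments": [{"tx": 0,"ty": 0,"tz": 0.005,"rx": 0,"ry": 0,"rz": 0,"gripper": 0.045},{"tx": 0,"ty": 0,"tz": 0.009,"rx": 0,"ry": 0,"rz": 0,"gripper": 0.045},{"tx": 0,"ty": 0,"tz": 0.012,"rx": 0,"ry": 0,"rz": 0,"gripper": 0.045},{"tx": 0,"ty": 0,"tz": 0.0135,"rx": 0,"ry": 0,"rz": 0,"gripper": 0.045},{"tx": 0,"ty": 0,"tz": 0.0142,"rx": 0,"ry": 0,"rz": 0,"gripper": 0.045},{"tx": 0,"ty": 0,"tz": 0.0142,"rx": 0,"ry": 0,"rz": 0,"gripper": 0.045},{"tx": 0,"ty": 0,"tz": 0.0142,"rx": 0,"ry": 0,"rz": 0,"gripper": 0.058},{"tx": 0,"ty": 0,"tz": 0.0142,"rx": 0,"ry": 0,"rz": 0,"gripper": 0.063},{"tx": 0,"ty": 0,"tz": 0.0142,"rx": 0,"ry": 0,"rz": 0,"gripper": 0.07},{"tx": 0,"ty": 0,"tz": 0.0142,"rx": 0,"ry": 0,"rz": 0,"gripper": 0.076}]}}

```text
t: 30.2
ee_pos: [616.9, -264.9, 5.4]
orientation: [3.142, -0.0, 1.187]
force: [-0.8, 0.2, -0.2]
opening: 75.8
```

Emit:
{"api": "drive_tool", "payload": {"increments": [{"tx": 0,"ty": 0,"tz": 0,"rx": 0,"ry": 0,"rz": 0,"gripper": 0.078},{"tx": 0,"ty": 0,"tz": 0,"rx": 0,"ry": 0,"rz": 0,"gripper": 0.078},{"tx": 0,"ty": 0,"tz": -0.01,"rx": 0,"ry": 0,"rz": 0,"gripper": 0.078},{"tx": 0,"ty": 0,"tz": -0.025,"rx": 0,"ry": 0,"rz": 0,"gripper": 0.078},{"tx": 0,"ty": 0,"tz": -0.05,"rx": 0,"ry": 0,"rz": 0,"gripper": 0.078},{"tx": 0,"ty": 0,"tz": -0.08,"rx": 0,"ry": 0,"rz": 0,"gripper": 0.078},{"tx": 0,"ty": 0,"tz": -0.11,"rx": 0,"ry": 0,"rz": 0,"gripper": 0.078},{"tx": 0,"ty": 0,"tz": -0.14,"rx": 0,"ry": 0,"rz": 0,"gripper": 0.078},{"tx": 0,"ty": 0,"tz": -0.15,"rx": 0,"ry": 0,"rz": 0,"gripper": 0.078},{"tx": 0,"ty": 0,"tz": -0.15,"rx": 0,"ry": 0,"rz": 0,"gripper": 0.078}]}}

```text
t: 31.2
ee_pos: [618.1, -265.2, 158.6]
orientation: [3.136, -0.0, 1.187]
force: [0.4, -0.2, -0.2]
opening: 77.7
```

```bash
python3 - <<'E'
from h import *
done(0,0,.0142-.15,0)
look(['square_frame','square_tray'],(616.6,-264.8),'pics/w16.png')
inc(604,241.5,150,19.2)
E
```

```text
cmd [ 616.8 -264.8  155.6   68. ] meas [ 618.1 -265.2  158.6] yaw 68.0 op 77.7 t 31.2 F [ 0.4 -0.2 -0.2]
square_frame 0.78 0.029 [ 617.7 -263.8] 68.9
total tx 0.4647 ty -0.2014 tz 0.0056 rz 0.8519 dist 506
```

View pics/w16.png

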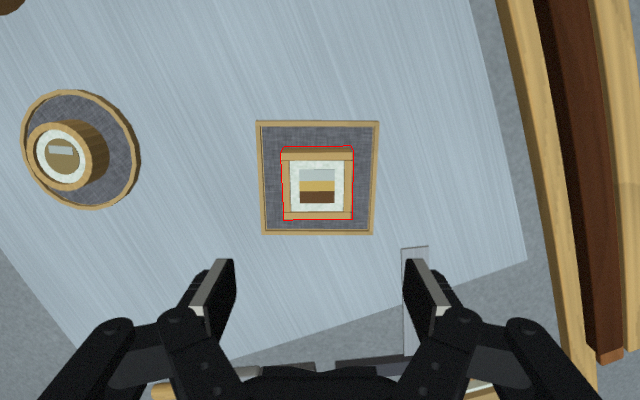

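Square frame sits centred and squared. Now back to the pad for the oblong frame.

Emit:
{"api": "drive_tool", "payload": {"increments": [{"tx": 0.023,"ty": -0.01,"tz": 0,"rx": 0,"ry": 0,"rz": 0.04,"gripper": 0.07},{"tx": 0.055,"ty": -0.024,"tz": 0,"rx": 0,"ry": 0,"rz": 0.1,"gripper": 0.07},{"tx": 0.092,"ty": -0.04,"tz": 0,"rx": 0,"ry": 0,"rz": 0.17,"gripper": 0.07},{"tx": 0.129,"ty": -0.056,"tz": 0,"rx": 0,"ry": 0,"rz": 0.24,"gripper": 0.07},{"tx": 0.166,"ty": -0.072,"tz": 0,"rx": 0,"ry": 0,"rz": 0.31,"gripper": 0.07},{"tx": 0.203,"ty": -0.088,"tz": 0,"rx": 0,"ry": 0,"rz": 0.38,"gripper": 0.07},{"tx": 0.24,"ty": -0.104,"tz": 0,"rx": 0,"ry": 0,"rz": 0.45,"gripper": 0.07},{"tx": 0.277,"ty": -0.12,"tz": 0,"rx": 0,"ry": 0,"rz": 0.52,"gripper": 0.07},{"tx": 0.314,"ty": -0.136,"tz": 0,"rx": 0,"ry": 0,"rz": 0.59,"gripper": 0.07},{"tx": 0.351,"ty": -0.152,"tz": 0,"rx": 0,"ry": 0,"rz": 0.66,"gripper": 0.07}]}}

```text
t: 32.35
ee_pos: [606.1, 118.8, 153.7]
orientation: [-3.141, 0.004, 0.524]
force: [1.4, 0.0, -0.5]
opening: 69.8
```

```bash
python3 - <<'E'
from h import *
done(.351,-.152,0,.66)
inc(604,241.5,150,19.2)
E
```

```text
cmd [607.2 117.6 155.6  30.2] meas [606.1 118.8 153.7] yaw 30.0 op 69.8 t 32.35 F [ 1.4  0.  -0.5]
total tx 0.0595 ty -0.1087 tz 0.0056 rz 0.1919 dist 124
```

Emit:
{"api": "drive_tool", "payload": {"increments": [{"tx": 0.015,"ty": -0.027,"tz": 0.001,"rx": 0,"ry": 0,"rz": 0.05,"gripper": 0.07},{"tx": 0.03,"ty": -0.054,"tz": 0.003,"rx": 0,"ry": 0,"rz": 0.1,"gripper": 0.07},{"tx": 0.044,"ty": -0.08,"tz": 0.005,"rx": 0,"ry": 0,"rz": 0.145,"gripper": 0.07},{"tx": 0.055,"ty": -0.1,"tz": 0.006,"rx": 0,"ry": 0,"rz": 0.18,"gripper": 0.07},{"tx": 0.0595,"ty": -0.1085,"tz": 0.006,"rx": 0,"ry": 0,"rz": 0.192,"gripper": 0.07},{"tx": 0.0595,"ty": -0.1085,"tz": 0.006,"rx": 0,"ry": 0,"rz": 0.192,"gripper": 0.07},{"tx": 0.0595,"ty": -0.1085,"tz": 0.006,"rx": 0,"ry": 0,"rz": 0.192,"gripper": 0.07},{"tx": 0.0595,"ty": -0.1085,"tz": 0.006,"rx": 0,"ry": 0,"rz": 0.192,"gripper": 0.07},{"tx": 0.0595,"ty": -0.1085,"tz": 0.006,"rx": 0,"ry": 0,"rz": 0.192,"gripper": 0.07},{"tx": 0.0595,"ty": -0.1085,"tz": 0.006,"rx": 0,"ry": 0,"rz": 0.192,"gripper": 0.07}]}}

```text
t: 33.35
ee_pos: [604.6, 240.0, 149.8]
orientation: [3.141, -0.0, 0.333]
force: [0.4, 0.3, -0.4]
opening: 69.9
```

```bash
python3 - <<'E'
from h import *
done(.0595,-.1085,.006,.192)
look(['long_frame'],(604,241.5),'pics/w17.png')
inc(603.7,241.6,8,19.4)
E
```

```text
cmd [604.1 241.3 149.6  19.2] meas [604.6 240.  149.8] yaw 19.1 op 69.9 t 33.35 F [ 0.4  0.3 -0.4]
long_frame 0.96 0.026 [604.4 241.1] 19.2
total tx -0.0003 ty -0.0004 tz 0.1416 rz -0.0036 dist 1
```

View pics/w17.png

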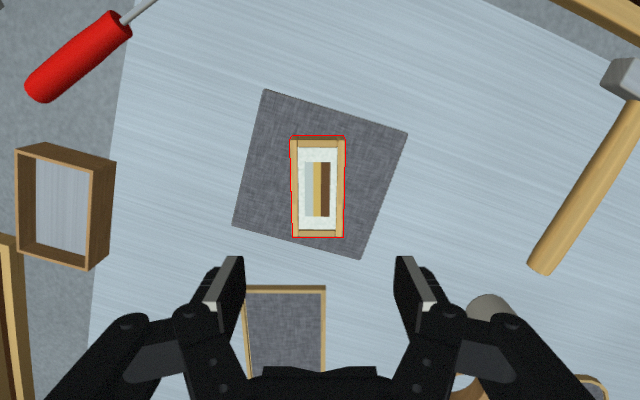

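Emit:
{"api": "drive_tool", "payload": {"increments": [{"tx": 0,"ty": 0,"tz": 0.03,"rx": 0,"ry": 0,"rz": 0,"gripper": 0.07},{"tx": 0,"ty": 0,"tz": 0.06,"rx": 0,"ry": 0,"rz": 0,"gripper": 0.07},{"tx": 0,"ty": 0,"tz": 0.09,"rx": 0,"ry": 0,"rz": 0,"gripper": 0.07},{"tx": 0,"ty": 0,"tz": 0.115,"rx": 0,"ry": 0,"rz": 0,"gripper": 0.07},{"tx": 0,"ty": 0,"tz": 0.13,"rx": 0,"ry": 0,"rz": 0,"gripper": 0.07},{"tx": 0,"ty": 0,"tz": 0.138,"rx": 0,"ry": 0,"rz": 0,"gripper": 0.07},{"tx": 0,"ty": 0,"tz": 0.1415,"rx": 0,"ry": 0,"rz": 0,"gripper": 0.07},{"tx": 0,"ty": 0,"tz": 0.1415,"rx": 0,"ry": 0,"rz": 0,"gripper": 0.07},{"tx": 0,"ty": 0,"tz": 0.1415,"rx": 0,"ry": 0,"rz": 0,"gripper": 0.07},{"tx": 0,"ty": 0,"tz": 0.1415,"rx": 0,"ry": 0,"rz": 0,"gripper": 0.07}]}}

```text
t: 34.45
ee_pos: [605.0, 241.5, 9.4]
orientation: [-3.141, -0.002, 0.335]
force: [-0.3, 0.9, -0.2]
opening: 70.0
```

Emit:
{"api": "drive_tool", "payload": {"increments": [{"tx": 0,"ty": 0,"tz": 0,"rx": 0,"ry": 0,"rz": 0,"gripper": 0.06},{"tx": 0,"ty": 0,"tz": 0,"rx": 0,"ry": 0,"rz": 0,"gripper": 0.05},{"tx": 0,"ty": 0,"tz": 0,"rx": 0,"ry": 0,"rz": 0,"gripper": 0.045},{"tx": 0,"ty": 0,"tz": 0,"rx": 0,"ry": 0,"rz": 0,"gripper": 0.03},{"tx": 0,"ty": 0,"tz": 0,"rx": 0,"ry": 0,"rz": 0,"gripper": 0.03},{"tx": 0,"ty": 0,"tz": 0,"rx": 0,"ry": 0,"rz": 0,"gripper": 0.03},{"tx": 0,"ty": 0,"tz": 0,"rx": 0,"ry": 0,"rz": 0,"gripper": 0.03},{"tx": 0,"ty": 0,"tz": -0.001,"rx": 0,"ry": 0,"rz": 0,"gripper": 0.03},{"tx": 0,"ty": 0,"tz": -0.004,"rx": 0,"ry": 0,"rz": 0,"gripper": 0.03},{"tx": 0,"ty": 0,"tz": -0.01,"rx": 0,"ry": 0,"rz": 0,"gripper": 0.03}]}}

```text
t: 35.45
ee_pos: [603.2, 240.6, 17.1]
orientation: [3.141, 0.003, 0.335]
force: [-0.6, -0.2, -0.8]
opening: 42.9
```

```bash
python3 - <<'E'
from h import *
done(0,0,.1415-.01,0)
im=grab_frame('wrist');cv2.imwrite('pics/w18.png',im[:,:,::-1])
inc(427.3,217.9,60,19.2)
E
```

```text
cmd [604.1 241.3  18.1  19.2] meas [603.2 240.6  17.1] yaw 19.2 op 42.9 t 35.45 F [-0.6 -0.2 -0.8]
total tx -0.1747 ty -0.0360 tz -0.0419 rz -0.0001 dist 178
```

View pics/w18.png

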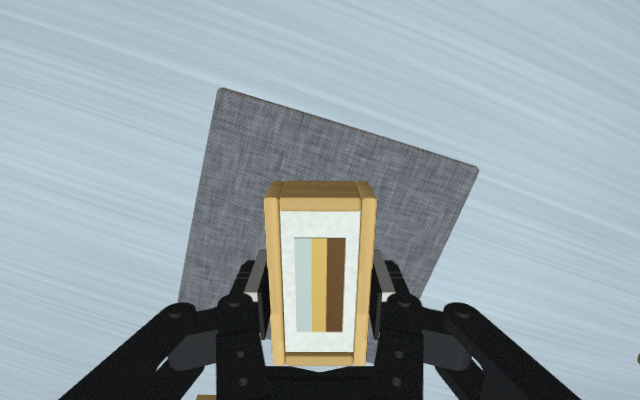

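Emit:
{"api": "drive_tool", "payload": {"increments": [{"tx": 0,"ty": 0,"tz": -0.012,"rx": 0,"ry": 0,"rz": 0,"gripper": 0.03},{"tx": 0,"ty": 0,"tz": -0.028,"rx": 0,"ry": 0,"rz": 0,"gripper": 0.03},{"tx": -0.01,"ty": -0.002,"tz": -0.038,"rx": 0,"ry": 0,"rz": 0,"gripper": 0.03},{"tx": -0.03,"ty": -0.006,"tz": -0.042,"rx": 0,"ry": 0,"rz": 0,"gripper": 0.03},{"tx": -0.06,"ty": -0.012,"tz": -0.042,"rx": 0,"ry": 0,"rz": 0,"gripper": 0.03},{"tx": -0.09,"ty": -0.018,"tz": -0.042,"rx": 0,"ry": 0,"rz": 0,"gripper": 0.03},{"tx": -0.12,"ty": -0.024,"tz": -0.042,"rx": 0,"ry": 0,"rz": 0,"gripper": 0.03},{"tx": -0.147,"ty": -0.03,"tz": -0.042,"rx": 0,"ry": 0,"rz": 0,"gripper": 0.03},{"tx": -0.166,"ty": -0.034,"tz": -0.042,"rx": 0,"ry": 0,"rz": 0,"gripper": 0.03},{"tx": -0.175,"ty": -0.036,"tz": -0.042,"rx": 0,"ry": 0,"rz": 0,"gripper": 0.03}]}}

```text
t: 36.5
ee_pos: [424.6, 217.5, 61.2]
orientation: [-3.141, 0.001, 0.336]
force: [0.6, 0.4, -1.2]
opening: 43.1
```

Emit:
{"api": "drive_tool", "payload": {"increments": [{"tx": 0,"ty": 0,"tz": 0,"rx": 0,"ry": 0,"rz": 0,"gripper": 0.03},{"tx": 0,"ty": 0,"tz": 0.005,"rx": 0,"ry": 0,"rz": 0,"gripper": 0.03},{"tx": 0,"ty": 0,"tz": 0.015,"rx": 0,"ry": 0,"rz": 0,"gripper": 0.03},{"tx": 0,"ty": 0,"tz": 0.025,"rx": 0,"ry": 0,"rz": 0,"gripper": 0.03},{"tx": 0,"ty": 0,"tz": 0.033,"rx": 0,"ry": 0,"rz": 0,"gripper": 0.03},{"tx": 0,"ty": 0,"tz": 0.037,"rx": 0,"ry": 0,"rz": 0,"gripper": 0.03},{"tx": 0,"ty": 0,"tz": 0.038,"rx": 0,"ry": 0,"rz": 0,"gripper": 0.03},{"tx": 0,"ty": 0,"tz": 0.038,"rx": 0,"ry": 0,"rz": 0,"gripper": 0.03},{"tx": 0,"ty": 0,"tz": 0.038,"rx": 0,"ry": 0,"rz": 0,"gripper": 0.03},{"tx": 0,"ty": 0,"tz": 0.038,"rx": 0,"ry": 0,"rz": 0,"gripper": 0.03}]}}

```text
t: 37.5
ee_pos: [427.4, 217.8, 22.5]
orientation: [-3.141, -0.001, 0.335]
force: [-0.7, 0.2, -0.5]
opening: 43.2
```

```bash
python3 - <<'E'
from h import *
done(-.175,-.036,-.004,0)
st=get_state(); im=grab_frame('wrist');p,T=campose('wrist',st)
for n,dz in (('long_frame',14),('long_tray',0)):
    cv2.polylines(im,[np.round(hull(n,(427.2,218,np.radians(19.3)),p,T,dz=dz)*8).astype(int)],True,(255,0,0),1,shift=3)
cv2.imwrite('pics/w19.png',im[:,:,::-1])
inc(427.2,218,7.8,19.2)
E
```

```text
cmd [427.  217.7  22.1  19.2] meas [427.4 217.8  22.5] yaw 19.2 op 43.2 t 37.5 F [-0.7  0.2 -0.5]
total tx 0.0003 ty -0.0002 tz 0.0143 rz -0.0001 dist 0
```

View pics/w19.png

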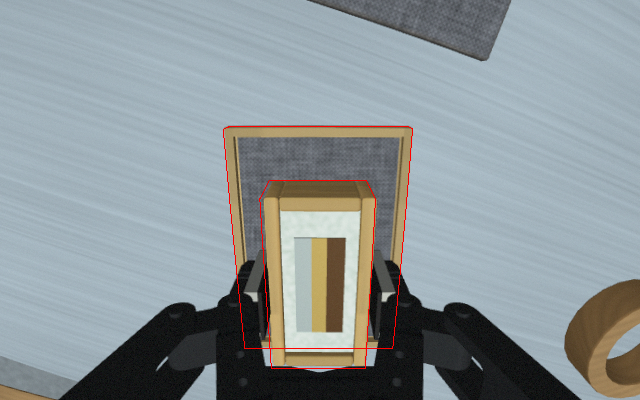

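Emit:
{"api": "drive_tool", "payload": {"increments": [{"tx": 0,"ty": 0,"tz": 0.005,"rx": 0,"ry": 0,"rz": 0,"gripper": 0.03},{"tx": 0,"ty": 0,"tz": 0.009,"rx": 0,"ry": 0,"rz": 0,"gripper": 0.03},{"tx": 0,"ty": 0,"tz": 0.012,"rx": 0,"ry": 0,"rz": 0,"gripper": 0.03},{"tx": 0,"ty": 0,"tz": 0.0135,"rx": 0,"ry": 0,"rz": 0,"gripper": 0.03},{"tx": 0,"ty": 0,"tz": 0.0143,"rx": 0,"ry": 0,"rz": 0,"gripper": 0.03},{"tx": 0,"ty": 0,"tz": 0.0143,"rx": 0,"ry": 0,"rz": 0,"gripper": 0.03},{"tx": 0,"ty": 0,"tz": 0.0143,"rx": 0,"ry": 0,"rz": 0,"gripper": 0.042},{"tx": 0,"ty": 0,"tz": 0.0143,"rx": 0,"ry": 0,"rz": 0,"gripper": 0.046},{"tx": 0,"ty": 0,"tz": 0.0143,"rx": 0,"ry": 0,"rz": 0,"gripper": 0.048},{"tx": 0,"ty": 0,"tz": 0.0143,"rx": 0,"ry": 0,"rz": 0,"gripper": 0.048}]}}

```text
t: 38.55
ee_pos: [427.2, 217.8, 7.7]
orientation: [-3.142, -0.0, 0.335]
force: [0.3, 0.7, -0.1]
opening: 48.2
```

```bash
python3 - <<'E'
from h import *
done(0,0,.0143,0)
im=grab_frame('wrist');cv2.imwrite('pics/w20.png',im[:,:,::-1])
E
```

```text
cmd [427.  217.7   7.8  19.2] meas [427.2 217.8   7.7] yaw 19.2 op 48.2 t 38.55 F [ 0.3  0.7 -0.1]
```

View pics/w20.png

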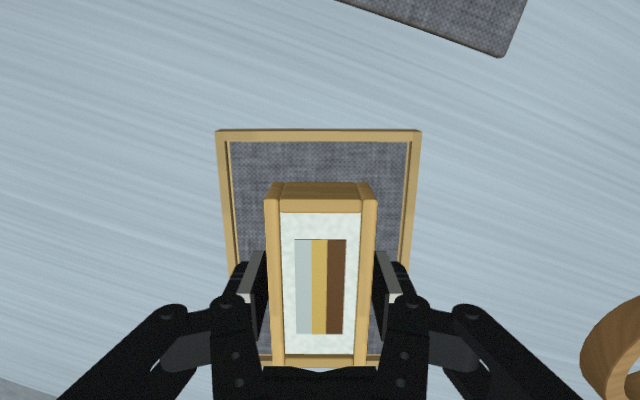

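Emit:
{"api": "drive_tool", "payload": {"increments": [{"tx": 0,"ty": 0,"tz": -0.002,"rx": 0,"ry": 0,"rz": 0,"gripper": 0.048},{"tx": 0,"ty": 0,"tz": -0.006,"rx": 0,"ry": 0,"rz": 0,"gripper": 0.048},{"tx": 0,"ty": 0,"tz": -0.012,"rx": 0,"ry": 0,"rz": 0,"gripper": 0.055},{"tx": 0,"ty": 0,"tz": -0.02,"rx": 0,"ry": 0,"rz": 0,"gripper": 0.065},{"tx": 0,"ty": 0,"tz": -0.035,"rx": 0,"ry": 0,"rz": 0,"gripper": 0.07},{"tx": 0,"ty": 0,"tz": -0.06,"rx": 0,"ry": 0,"rz": 0,"gripper": 0.07},{"tx": 0,"ty": 0,"tz": -0.09,"rx": 0,"ry": 0,"rz": 0,"gripper": 0.07},{"tx": 0,"ty": 0,"tz": -0.12,"rx": 0,"ry": 0,"rz": 0,"gripper": 0.07},{"tx": 0,"ty": 0,"tz": -0.142,"rx": 0,"ry": 0,"rz": 0,"gripper": 0.07},{"tx": 0,"ty": 0,"tz": -0.15,"rx": 0,"ry": 0,"rz": 0,"gripper": 0.07}]}}

```text
t: 39.6
ee_pos: [428.2, 218.3, 160.7]
orientation: [-3.141, -0.005, 0.335]
force: [0.8, -0.2, 0.6]
opening: 70.3
```

```bash
python3 - <<'E'
from h import *
done(0,0,-.15,0)
look(['long_frame','long_tray'],(427,218),'pics/w21.png')
im=grab_frame('top')
cv2.imwrite('pics/t21.png',im[:,:,::-1])
cv2.imwrite('pics/s21.png',grab_frame('scene')[:,:,::-1])
E
```

```text
cmd [427.  217.7 157.8  19.2] meas [428.2 218.3 160.7] yaw 19.2 op 70.3 t 39.6 F [ 0.8 -0.2  0.6]
long_frame 0.66 0.034 [427.4 217.2] 19.0
long_tray 0.61 0.016 [427.7 217.7] 19.1
```

View pics/w21.png

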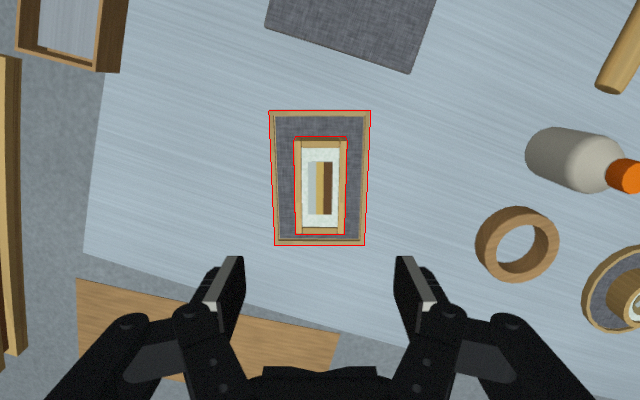

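View pics/s21.png

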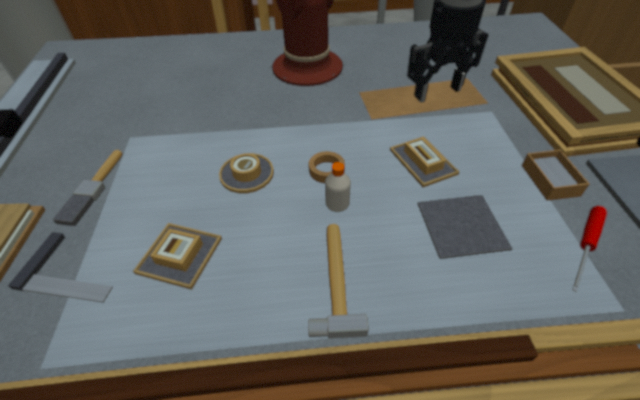

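```bash
python3 -c "
from workcell import *
print(hand_in())"
```

```text
the job is handed in; nothing more can be done
None
```

All three frames are in their own trays, face up, flat and released, and the job is handed in at about 40 s of the 122 s allowed. The oblong frame was parked on the felt pad first. Then the round frame went to the round tray and the square frame to the square tray. Last, the oblong frame went from the pad to the oblong tray.

| Frame | Distance from tray centre | Angle to tray |
|---|---|---|
| Round | about 1 mm | – |
| Square | about 1–1.5 mm (tray position from the earlier views) | about 1° |
| Oblong | about 1 mm | under 0.5° |

- **Bystanders:** the last scene picture shows the tape roll, bottle and hammer where they were. I judged this by eye and did not measure it.
- **At hand-in:** the gripper was clear of everything at about 160 mm up. No notable contact force was reported in the moves.
- **Checks that failed or disagreed:**
  - The network did not find the square tray in the last view of the square frame, so that distance uses its earlier measurement.
  - A few early tray cut-outs fitted poorly, though their positions agreed with the later wrist views to about 1 mm.
- **Refused move:** the first move call was refused because `rx` and `ry` were missing. It moved nothing, and I resent it complete.

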